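# Set out the coating reagents at the mixing bowl

## Robot

A 6-joint arm with a two-finger parallel gripper is mounted at the origin on a cart in front of the work surface, level with it; the furniture and walls round the work are solid. World frame = base frame: x ahead of the robot, y to its left, z up, the work surface at z = 0. Lengths are in m, angles in rad, forces in N, time in s.
With the tool pointing down it reaches from about 0.4 to 0.825 m from the base axis. Payload 7 kg.
Tool frame: the origin (TCP) lies between the finger pads; the fingertips stand 22 mm ahead of it and the grasp point (between the pads) lies 3 mm ahead of it; z points along the fingers, y is the direction in which the jaws open and shut (so a half turn about z gives the same grasp; the last joint's range is limited). The gripper opens to 88 mm and grips with 3 to 60 N. Pads are 19 mm wide; open, the fingers measure 130 mm over their backs; the gripper's body (78 mm by 193 mm) begins 47 mm behind the grasp point.
Start: joints at [-0.852, 0.359, 0.012, 0, -1.224, -0.288], TCP at [0.282, -0.613, 0.249] pointing down, gripper open.
Joint ranges: [-3.07, 3.07], [-1.43, 2.12], [-1.02, 1.25], [-3.03, 1.67], [-3.05, -0], [-3.03, 3.03]. Speed limits (rad/s): [2.39, 2.39, 3.01, 3.14, 3.14, 3.14].

## Interface

Orientations are given as [roll, pitch, yaw] about the fixed x, y, z axes, in that order (R = Rz(yaw) Ry(pitch) Rx(roll)).
In Python, from station import * gives the robot as it stands. The module is installed in compiled form; this text tells all that it offers.
- The arm moves only by the tool move_arm, never from a script. Its argument "rows" is a list of rows, each an object with "delta_rot": the turn, a rotation vector about the world's x, y, z in degrees, a list of three; "delta_pos": the shift along the world's x, y, z in cm, a list of three; "hand": the finger opening in cm, from 0 to 8.76. A call has exactly 10 rows; each row shifts and turns the commanded pose from where the row before left it; what a row does not reach is not made up. A row lasts 1/10 s, in which the tool goes at most 50 mm and 8.59 degrees, less where a joint would pass 70% of its speed; a pose out of reach is approached as far as the arm can. A call is refused whole if a number of a shift passes 5 or a number of a turn 8.59, either way. A call with a gripper value outside its range is refused whole. The fingers move at their own pace and stop on an object; "force" is the grip in N (left out, the last holds). Time passes only in rows, so rows that do not move let the fingers close, or fill a call up. It gives the time, the measured TCP pose, the force and the opening at its end, in the units of the state.
- get_state(): the state, without advancing time (a new reading comes with each control period).
- grab_frame(name): name is "scene" or "top"; returns the picture (480x640x3 uint8, blue, green, red); there is no depth.
- camera_info(name): a dict with "camera_matrix" (3x3 intrinsics, pixels), "dist" ([k1, k2, p1, p2, k3] as OpenCV has them; the pictures are not rectified), "world_from_camera" (4x4, takes a point from camera to world coordinates). Camera axes: x right, y down, z forward; pixel columns grow to the right and rows downward; lengths in m; the calibration is good to about 2 mm. A picture is of the moment at which its call begins. camera_info takes no time and is no camera call.
- job_done(): hands the job in, once; it reports no verdict.
The state is a dict: "t": time; "q": joint angles; "qd": joint speeds; "joint_efforts": joint torques, N m; "eef_pos": TCP position; "ee_rot": TCP orientation; "force": force on the tool from outside, world axes, zero at the start; "moment": the same for the moment, N m; "width": finger opening in m.
Only numpy, scipy, OpenCV 4.12 (cv2) and the standard library are available. Lean on these libraries where they do the work, as an engineer would, in place of code of your own. Each camera call takes 0.05 s, during which the arm holds its last target.

## Task

The four reagents in the stock tray stand in their order of use, from left to right as seen from the robot. Set them out in the bored wooden block beside the glass mixing bowl so that their order starts at the bowl: the leftmost one in the bore nearest the bowl, the next one in the second bore, and so on to the last in the bore farthest away. Stand each upright on the floor of its bore, without tipping any of them on the way, and leave the bowl where it is.

Things in the scene. Friction and masses are not known exactly. Their poses are not given: they have to be found in the camera images.
- dropper_centre (a point): dropper bottle: reddish-brown body 33 mm across, straight up to about 50 mm above its underside, black collar 24 mm across, slim black rubber bulb on top; 102 mm tall. Stands upright and loose, z up. The point is on its axis, half-way up, 51 mm above its underside.
- big_amber_centre (a point): the larger brown bottle with a black screw cap: body 40 mm across, straight up to about 50 mm above its underside, cap 26 mm across; 88 mm tall. Stands upright and loose, z up. The point is on its axis, half-way up, 44 mm above its underside.
- small_amber_centre (a point): the smaller brown bottle with a black screw cap: body 32 mm across, straight up to about 40 mm above its underside, cap 21 mm across; 72 mm tall. Stands upright and loose, z up. The point is on its axis, half-way up, 36 mm above its underside.
- film_can_centre (a point): pale film can with a grey press lid, a plain cylinder 32 mm across, the lid (its top 7 mm) 35 mm across; 51 mm tall. Grip it in its upper half: lower down the fingertips would strike the tray's rim or the block. Stands upright and loose, z up. The point is on its axis, half-way up, 25.5 mm above its underside.
- saucer_dropper: round white drip saucer in which the dropper stands at the start, fixed, 55 mm across and 10 mm high, inside 48 mm. All four saucers are alike, in a straight row at 62 mm spacing in the aluminium stock tray (76 x 262 mm, rim 14 mm above the bench). Origin: centre of the underside, 5 mm above the bench; the thing stands 3 mm above it. +y runs along the row to the left, as seen from the robot.
- saucer_big_amber: round white drip saucer in which the big amber stands at the start, fixed, 55 mm across and 10 mm high, inside 48 mm. All four saucers are alike, in a straight row at 62 mm spacing in the aluminium stock tray (76 x 262 mm, rim 14 mm above the bench). Origin: centre of the underside, 5 mm above the bench; the thing stands 3 mm above it. +y runs along the row to the left, as seen from the robot.
- saucer_small_amber: round white drip saucer in which the small amber stands at the start, fixed, 55 mm across and 10 mm high, inside 48 mm. All four saucers are alike, in a straight row at 62 mm spacing in the aluminium stock tray (76 x 262 mm, rim 14 mm above the bench). Origin: centre of the underside, 5 mm above the bench; the thing stands 3 mm above it. +y runs along the row to the left, as seen from the robot.
- saucer_film_can: round white drip saucer in which the film can stands at the start, fixed, 55 mm across and 10 mm high, inside 48 mm. All four saucers are alike, in a straight row at 62 mm spacing in the aluminium stock tray (76 x 262 mm, rim 14 mm above the bench). Origin: centre of the underside, 5 mm above the bench; the thing stands 3 mm above it. +y runs along the row to the left, as seen from the robot.
- bench_block: pale wooden block 84 (x) x 254 (y) x 20 (z) mm, fixed on the bench, with a row of four round bores 54 mm across and 14 mm deep (the floor of a bore is 6 mm above the bench). Origin: centre of the underside, on the bench. The bores are centred at y = +93, +31, -31 and -93 mm, x = 0. +y runs along the row to the left, as seen from the robot.
- mixing_bowl: empty faceted clear glass bowl, 104 mm across and 44 mm high, loose, standing on the bench off one end of the block, about 0.2 m from the block's centre; a roll of masking tape lies off the other end. Origin: centre of its underside.
There are look-alikes about, which are no part of the job. Leave any turquoise look-alike of the part that bears dropper_centre alone.

How it is judged:
At the end, for the whole second after the job is handed in: Each of the four things stands upright (within 0.12 rad) and at rest on the floor of a bore (height within 4 mm, within 14 mm of the line of the bores); counted from the bowl's end of the block, their order is the order of their saucers in the stock tray from left to right (x of dropper_centre in the frame of bench_block between -0.014 and 0.014 m and y of dropper_centre in the frame of bench_block between -0.107 and 0.107 m and z of dropper_centre in the frame of bench_block between 0.053 and 0.061 m and angle between each of dropper_centre, big_amber_centre, small_amber_centre, film_can_centre's own z axis and vertical below 0.12 rad and linear speed of each of dropper, big_amber, small_amber, film_can below 0.02 m/s and ((y of any of saucer_big_amber, saucer_small_amber, saucer_film_can in the frame of saucer_dropper below -0.155 m and horizontal distance between dropper_centre and mixing_bowl below 0.138 m) or (y of any of saucer_big_amber, saucer_small_amber, saucer_film_can in the frame of saucer_dropper below -0.093 m and y of each of saucer_big_amber, saucer_small_amber, saucer_film_can in the frame of saucer_dropper above -0.155 m and horizontal distance between dropper_centre and mixing_bowl between 0.138 and 0.2 m) or (y of any of saucer_big_amber, saucer_small_amber, saucer_film_can in the frame of saucer_dropper above 0.093 m and y of each of saucer_big_amber, saucer_small_amber, saucer_film_can in the frame of saucer_dropper below 0.155 m and horizontal distance between dropper_centre and mixing_bowl between 0.2 and 0.262 m) or (y of any of saucer_big_amber, saucer_small_amber, saucer_film_can in the frame of saucer_dropper above 0.155 m and horizontal distance between dropper_centre and mixing_bowl above 0.262 m)) and x of big_amber_centre in the frame of bench_block between -0.014 and 0.014 m and y of big_amber_centre in the frame of bench_block between -0.107 and 0.107 m and z of big_amber_centre in the frame of bench_block between 0.046 and 0.054 m and ((y of any of saucer_dropper, saucer_small_amber, saucer_film_can in the frame of saucer_big_amber below -0.155 m and horizontal distance between big_amber_centre and mixing_bowl below 0.138 m) or (y of any of saucer_dropper, saucer_small_amber, saucer_film_can in the frame of saucer_big_amber below -0.093 m and y of each of saucer_dropper, saucer_small_amber, saucer_film_can in the frame of saucer_big_amber above -0.155 m and horizontal distance between big_amber_centre and mixing_bowl between 0.138 and 0.2 m) or (y of any of saucer_dropper, saucer_small_amber, saucer_film_can in the frame of saucer_big_amber above 0.093 m and y of each of saucer_dropper, saucer_small_amber, saucer_film_can in the frame of saucer_big_amber below 0.155 m and horizontal distance between big_amber_centre and mixing_bowl between 0.2 and 0.262 m) or (y of any of saucer_dropper, saucer_small_amber, saucer_film_can in the frame of saucer_big_amber above 0.155 m and horizontal distance between big_amber_centre and mixing_bowl above 0.262 m)) and x of small_amber_centre in the frame of bench_block between -0.014 and 0.014 m and y of small_amber_centre in the frame of bench_block between -0.107 and 0.107 m and z of small_amber_centre in the frame of bench_block between 0.038 and 0.046 m and ((y of any of saucer_dropper, saucer_big_amber, saucer_film_can in the frame of saucer_small_amber below -0.155 m and horizontal distance between small_amber_centre and mixing_bowl below 0.138 m) or (y of any of saucer_dropper, saucer_big_amber, saucer_film_can in the frame of saucer_small_amber below -0.093 m and y of each of saucer_dropper, saucer_big_amber, saucer_film_can in the frame of saucer_small_amber above -0.155 m and horizontal distance between small_amber_centre and mixing_bowl between 0.138 and 0.2 m) or (y of any of saucer_dropper, saucer_big_amber, saucer_film_can in the frame of saucer_small_amber above 0.093 m and y of each of saucer_dropper, saucer_big_amber, saucer_film_can in the frame of saucer_small_amber below 0.155 m and horizontal distance between small_amber_centre and mixing_bowl between 0.2 and 0.262 m) or (y of any of saucer_dropper, saucer_big_amber, saucer_film_can in the frame of saucer_small_amber above 0.155 m and horizontal distance between small_amber_centre and mixing_bowl above 0.262 m)) and x of film_can_centre in the frame of bench_block between -0.014 and 0.014 m and y of film_can_centre in the frame of bench_block between -0.107 and 0.107 m and z of film_can_centre in the frame of bench_block between 0.0275 and 0.0355 m and ((y of any of saucer_dropper, saucer_big_amber, saucer_small_amber in the frame of saucer_film_can below -0.155 m and horizontal distance between film_can_centre and mixing_bowl below 0.138 m) or (y of any of saucer_dropper, saucer_big_amber, saucer_small_amber in the frame of saucer_film_can below -0.093 m and y of each of saucer_dropper, saucer_big_amber, saucer_small_amber in the frame of saucer_film_can above -0.155 m and horizontal distance between film_can_centre and mixing_bowl between 0.138 and 0.2 m) or (y of any of saucer_dropper, saucer_big_amber, saucer_small_amber in the frame of saucer_film_can above 0.093 m and y of each of saucer_dropper, saucer_big_amber, saucer_small_amber in the frame of saucer_film_can below 0.155 m and horizontal distance between film_can_centre and mixing_bowl between 0.2 and 0.262 m) or (y of any of saucer_dropper, saucer_big_amber, saucer_small_amber in the frame of saucer_film_can above 0.155 m and horizontal distance between film_can_centre and mixing_bowl above 0.262 m))); the robot touches nothing.
It fails at once if a reagent is tipped over (more than 0.6 rad) (angle between any of dropper_centre, big_amber_centre, small_amber_centre, film_can_centre's own z axis and vertical above 0.6 rad).
It fails at once if the mixing bowl is pushed away (more than 10 mm) (distance of mixing_bowl from where it was at the start of the episode above 0.01 m).
It also fails if it takes over 112 s, if anything falls off the work surface, if the arm or the gripper's body presses on something with over 40 N, if the wrist force passes 120 N, or if a joint passes its speed limit or range.

## Working session

There is one attempt and no reset: what is moved stays moved. The work goes in short steps, Python scripts to look and compute and a tool call to move; the robot and the scene stay as the last step left them, time stands still between calls to the robot, and variables do not carry over. Pictures are saved under pics/ and viewed, and the job is handed in when it is done.

Besides the shell and the picture viewer there is one more tool, called after ">>>" by a JSON object that holds its "op" and its "data". move_arm: Moves the arm, as the interface text tells. Its arguments: {"type":"object","properties":{"rows":{"type":"array"},"force":{"type":"number"}},"required":["rows"]}

```bash
mkdir -p pics
python3 - <<'E'
from station import *
import cv2
for n in("scene","top"):
    cv2.imwrite(f"pics/{n}0.png",grab_frame(n)); c=camera_info(n); print(n,c)
print(get_state())
E
```

```text
scene {'camera_matrix': array([[440.44859825,   0.        , 321.81508237],
       [  0.        , 440.44859825, 242.55689103],
       [  0.        ,   0.        ,   1.        ]]), 'dist': array([-0.06218405,  0.        ,  0.        ,  0.        ,  0.        ]), 'world_from_camera': array([[-0.73186116, -0.33439007,  0.59376975, -0.12291982],
       [-0.68138243,  0.34648037, -0.64472423,  0.7744259 ],
       [ 0.00985982, -0.8764329 , -0.48142305,  0.59065409],
       [ 0.        ,  0.        ,  0.        ,  1.        ]])}
top {'camera_matrix': array([[453.84302679,   0.        , 324.63983116],
       [  0.        , 453.84302679, 241.07102225],
       [  0.        ,   0.        ,   1.        ]]), 'dist': array([-0.05619122,  0.        ,  0.        ,  0.        ,  0.        ]), 'world_from_camera': array([[-0.09435042, -0.96730988,  0.23539242,  0.28849681],
       [-0.99552227,  0.09304623, -0.01666753,  0.06672248],
       [-0.00577971, -0.23591098, -0.97175748,  1.03606389],
       [ 0.        ,  0.        ,  0.        ,  1.        ]])}
{'t': 0.1, 'q': array([-8.51852278e-01,  3.59326014e-01,  1.11628498e-02, -2.78429159e-04,
       -1.22410457e+00, -2.88099552e-01]), 'qd': array([ 0.001754  , -0.00138507,  0.00119528,  0.00120412, -0.00010563,
       -0.00093697]), 'joint_efforts': array([-1.95086592e-03, -5.84162986e+01,  2.93753725e+01,  7.01541424e+00,
        1.02501560e-02, -3.20630375e-05]), 'eef_pos': array([ 0.28171073, -0.6129675 ,  0.24772021]), 'ee_rot': array([ 3.14010751e+00, -1.67139754e-04, -2.71084283e+00]), 'force': array([-0.19320154,  0.51544997,  0.7744717 ]), 'moment': array([-0.04212638,  0.00035529, -0.00298412]), 'width': 0.0874332687744606}
```

View pics/scene0.png

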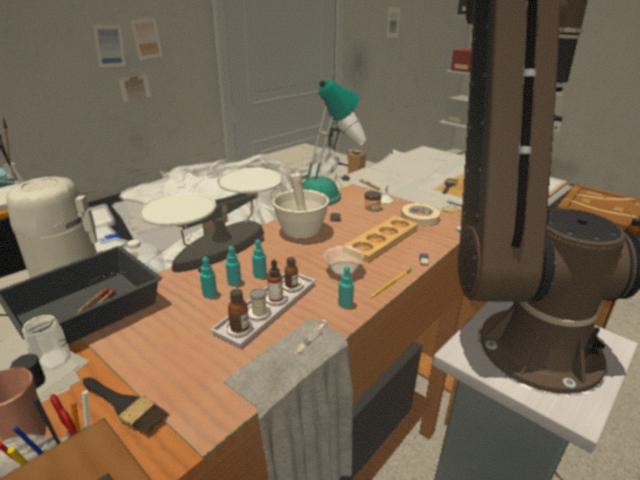

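View pics/top0.png

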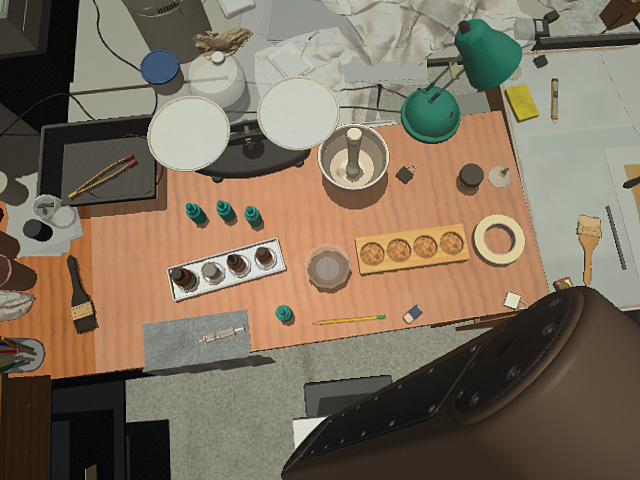

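Run:
```python
import cv2,numpy as np
a=cv2.imread("pics/top0.png")[225:310,155:480]; b=cv2.imread("pics/scene0.png")[190:345,190:450]
cv2.imwrite("pics/c1.png",cv2.resize(a,(800,209),interpolation=cv2.INTER_CUBIC)); cv2.imwrite("pics/c2.png",cv2.resize(b,None,fx=3,fy=3,interpolation=cv2.INTER_CUBIC))
```

```text
(no output)
```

View pics/c1.png

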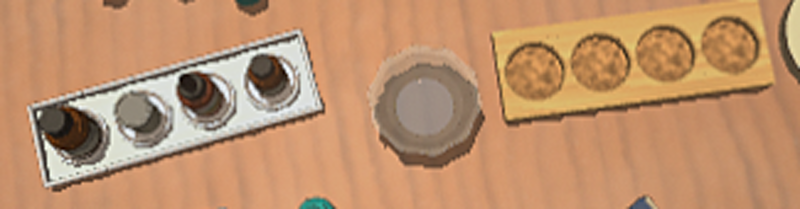

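View pics/c2.png

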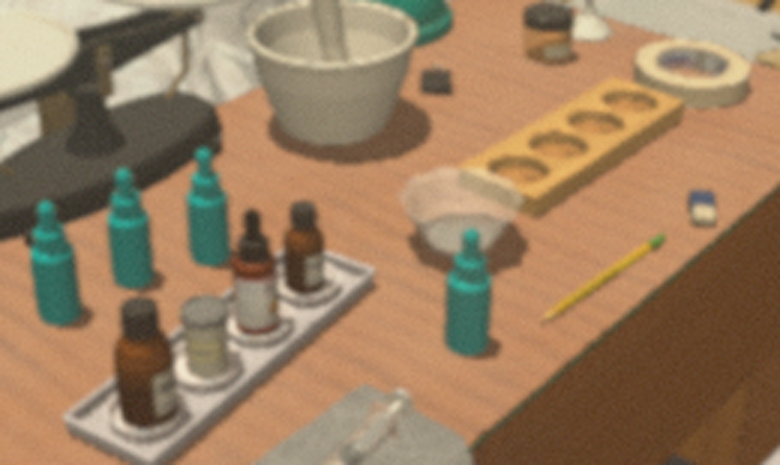

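```bash
cat > h.py <<'E'
import cv2,numpy as np
from station import *
def ray(n,px,z):
    c=camera_info(n);K=c["camera_matrix"];T=c["world_from_camera"]
    u=cv2.undistortPoints(np.array(px,float).reshape(-1,1,2),K,np.array(c["dist"])).reshape(-1,2)
    d=np.c_[u,np.ones(len(u))]@T[:3,:3].T; o=T[:3,3]
    z=np.broadcast_to(z,len(u))
    return o+d*((z-o[2])/d[:,2])[:,None]
def proj(n,P):
    c=camera_info(n);T=np.linalg.inv(c["world_from_camera"])
    return cv2.projectPoints(np.array(P,float).reshape(-1,1,3),cv2.Rodrigues(T[:3,:3])[0],T[:3,3],c["camera_matrix"],np.array(c["dist"]))[0].reshape(-1,2)
E
python3 - <<'E'
from h import *
im=cv2.imread("pics/top0.png");hsv=cv2.cvtColor(im,cv2.COLOR_BGR2HSV)
for p in [(365,245),(372,253),(330,215),(365,265),(385,265)]: print(p,hsv[p[1],p[0]])
# block
roi=np.zeros(im.shape[:2],np.uint8);roi[215:285,345:475]=255
m=cv2.inRange(hsv,(15,90,120),(30,255,255))&roi
cv2.imwrite("pics/m1.png",cv2.resize(m[205:290,340:490],None,fx=5,fy=5,interpolation=0))
c=max(cv2.findContours(m,cv2.RETR_EXTERNAL,cv2.CHAIN_APPROX_NONE)[0],key=cv2.contourArea)
W=ray("top",c.reshape(-1,2),.02)[:,:2]
r=cv2.minAreaRect((W*1000).astype(np.float32));print("block",r)
roi[:]=0;roi[230:310,160:295]=255
m=cv2.inRange(hsv,(0,0,120),(179,70,255))&roi
cv2.imwrite("pics/m2.png",cv2.resize(m[225:310,155:300],None,fx=5,fy=5,interpolation=0))
c=max(cv2.findContours(m,cv2.RETR_EXTERNAL,cv2.CHAIN_APPROX_NONE)[0],key=cv2.contourArea)
W=ray("top",c.reshape(-1,2),.014)[:,:2]
print("tray",cv2.minAreaRect((W*1000).astype(np.float32)))
cv2.imwrite("pics/z1.png",cv2.resize(im[220:310,155:305],(800,480),interpolation=cv2.INTER_CUBIC))
cv2.imwrite("pics/z2.png",cv2.resize(im[210:290,300:480],(720,320),interpolation=cv2.INTER_CUBIC))
E
```

```text
(365, 245) [ 15 141  87]
(372, 253) [ 15 149 182]
(330, 215) [ 12 122 207]
(365, 265) [ 18 133 222]
(385, 265) [ 19 133 219]
block ((498.9057312011719, -148.96578979492188), (86.10175323486328, 255.8268585205078), 2.278761863708496)
tray ((493.7047424316406, 282.1659240722656), (81.4668197631836, 265.881103515625), 10.764817237854004)
```

View pics/m1.png

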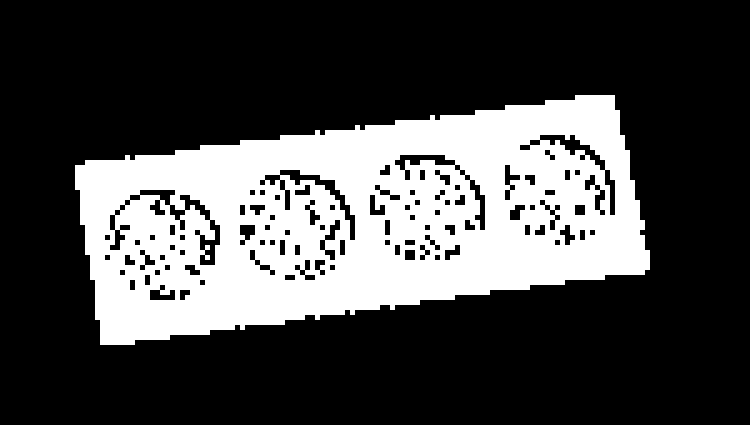

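View pics/m2.png

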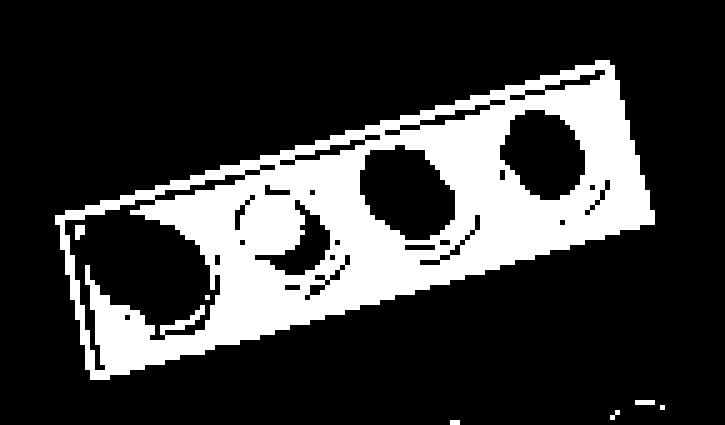

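View pics/z1.png

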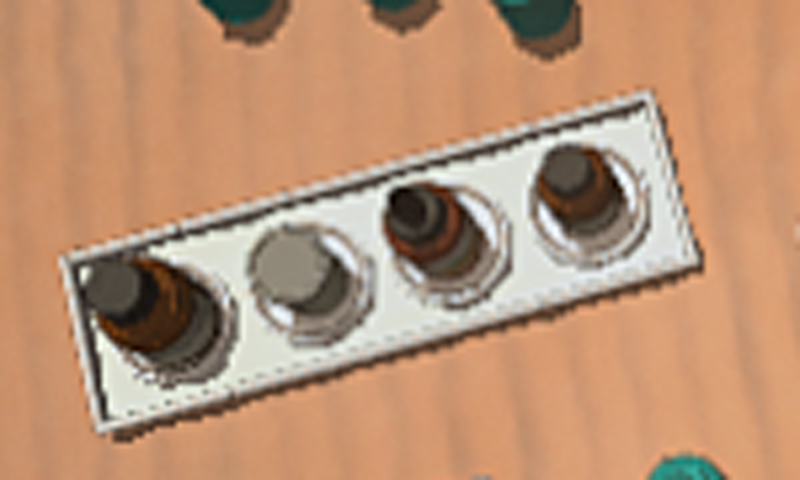

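View pics/z2.png

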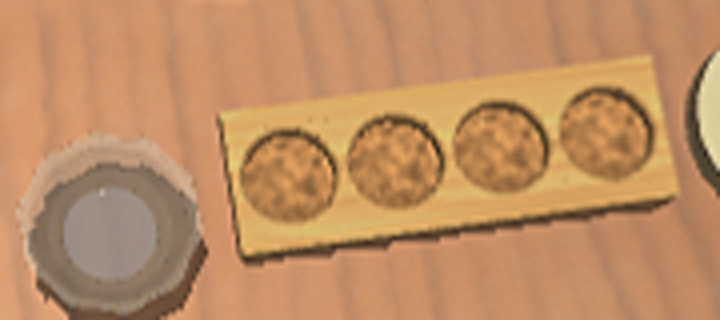

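Run:
```python
from h import *
s=150/800
px=[(155+x*s-.4,220+y*s-.4) for x,y in [(118,288),(289,262),(403,208),(570,168)]]
P=ray("top",px,[.096,.059,.110,.080]);print(P.round(4))
a=np.radians(10.76);print("saucers",[(.4937-np.sin(a)*y,.2822+np.cos(a)*y) for y in(.093,.031,-.031,-.093)])
a=np.radians(2.28);B=[(.4989-np.sin(a)*y,-.149+np.cos(a)*y) for y in(.093,.031,-.031,-.093)];print("bores",B)
im=cv2.imread("pics/scene0.png")
for k,(p,h,r) in enumerate(zip(P,[.096,.059,.110,.080],[.013,.0175,.005,.0105])):
    t=np.linspace(0,6.28,13)
    for q in proj("scene",np.c_[p[0]+r*np.cos(t),p[1]+r*np.sin(t),0*t+h]):
        pass
print(proj("scene",P).round(1))
t=np.linspace(0,6.28,40)
big=cv2.resize(im[170:350,200:450],None,fx=3,fy=3,interpolation=cv2.INTER_CUBIC)
tb=cv2.resize(cv2.imread("pics/top0.png")[215:305,155:480],None,fx=2.46,fy=2.46,interpolation=cv2.INTER_CUBIC)
def d(p,z,r,c):
    C=np.c_[p[0]+r*np.cos(t),p[1]+r*np.sin(t),0*t+z]
    for q in (proj("scene",C)-[200,170])*3: cv2.circle(big,tuple(int(v) for v in q),1,c,-1)
    for q in (proj("top",C)-[155,215])*2.46: cv2.circle(tb,tuple(int(v) for v in q),1,c,-1)
for p,h,r,br in zip(P,[.096,.059,.110,.080],[.013,.0175,.005,.0105],[.02,.016,.0165,.016]): d(p,h,r,(0,255,0)); d(p,.008,br,(255,0,255))
for b in B: d(b,.02,.027,(255,0,0))
cv2.imwrite("pics/o1.png",big);cv2.imwrite("pics/o2.png",tb)
```

```text
[[0.4757 0.3683 0.096 ]
 [0.4873 0.309  0.059 ]
 [0.4942 0.2508 0.11  ]
 [0.511  0.1883 0.08  ]]
saucers [(np.float64(0.47633731821088915), np.float64(0.37356485802041217)), (np.float64(0.4879124394036297), np.float64(0.31265495267347077)), (np.float64(0.49948756059637034), np.float64(0.25174504732652925)), (np.float64(0.5110626817891109), np.float64(0.1908351419795878))]
bores [(np.float64(0.49520018049283104), np.float64(-0.05607362411234164)), (np.float64(0.4976667268309437), np.float64(-0.11802454137078054)), (np.float64(0.5001332731690563), np.float64(-0.17997545862921943)), (np.float64(0.502599819507169), np.float64(-0.24192637588765836))]
[[236.5 290.1]
 [257.3 290.7]
 [275.  258.3]
 [291.2 256.9]]
```

View pics/o1.png

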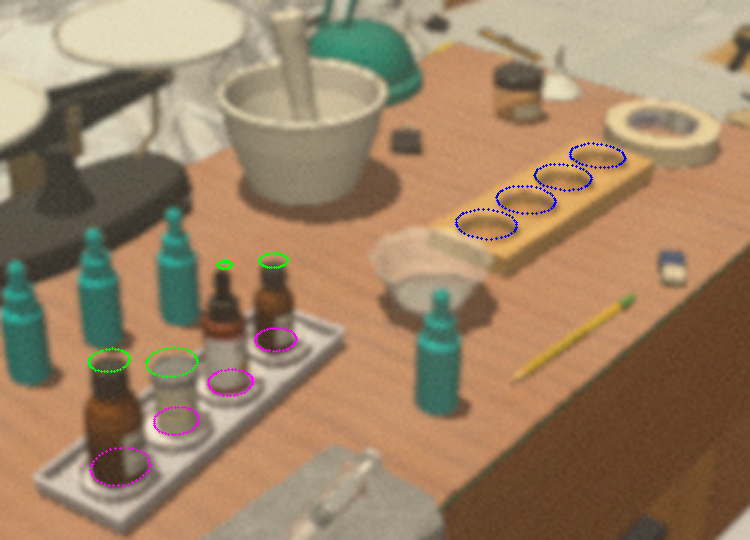

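View pics/o2.png

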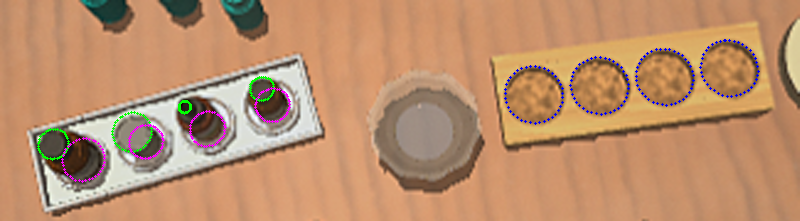

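Run:
```python
from h import *
px=[(190+x/3,190+y/3) for x,y in [(58,312),(130,278),(210,258),(470,345)]]
print(ray("scene",px,0).round(3))
im=cv2.imread("pics/top0.png");hsv=cv2.cvtColor(im,cv2.COLOR_BGR2HSV)
m=cv2.inRange(hsv,(80,80,30),(100,255,255))
n,l,s,c=cv2.connectedComponentsWithStats(m)
for k in range(1,n):
    if s[k,4]>60: print(s[k],ray("top",[c[k]],.05).round(3))
```

```text
[[ 0.624  0.342 -0.   ]
 [ 0.622  0.276  0.   ]
 [ 0.599  0.213  0.   ]
 [ 0.37   0.156  0.   ]]
[ 455   19   67   69 2633] [[ 0.977 -0.413  0.05 ]]
[ 401   82   60   61 1842] [[ 0.823 -0.235  0.05 ]]
[217 201  18  20 230] [[0.62  0.269 0.05 ]]
[186 203  20  21 275] [[0.621 0.338 0.05 ]]
[245 206  17  21 169] [[0.604 0.208 0.05 ]]
[276 306  16  15 167] [[0.377 0.154 0.05 ]]
```

>>> {"op": "move_arm", "data": {"rows": [{"delta_pos":[1.95,4,0],"delta_rot":[0,0,7.6],"hand":8.7},{"delta_pos":[1.95,4,0],"delta_rot":[0,0,7.6],"hand":8.7},{"delta_pos":[1.95,4,0],"delta_rot":[0,0,7.6],"hand":8.7},{"delta_pos":[1.95,4,0],"delta_rot":[0,0,7.6],"hand":8.7},{"delta_pos":[1.95,4,0],"delta_rot":[0,0,7.6],"hand":8.7},{"delta_pos":[1.95,4,0],"delta_rot":[0,0,7.6],"hand":8.7},{"delta_pos":[1.95,4,0],"delta_rot":[0,0,7.6],"hand":8.7},{"delta_pos":[1.95,4,0],"delta_rot":[0,0,7.6],"hand":8.7},{"delta_pos":[1.95,4,0],"delta_rot":[0,0,7.6],"hand":8.7},{"delta_pos":[1.95,4,0],"delta_rot":[0,0,7.6],"hand":8.7}], "force": 15}}

```text
t: 1.1
eef_pos: [0.4771, -0.2115, 0.2485]
ee_rot: [3.142, 0.0, -1.379]
force: [0.7, -1.0, 0.2]
width: 0.0869
```

>>> {"op": "move_arm", "data": {"rows": [{"delta_pos":[0,4.5,0],"delta_rot":[0,0,0],"hand":8.7},{"delta_pos":[0,4.5,0],"delta_rot":[0,0,0],"hand":8.7},{"delta_pos":[0,4.5,0],"delta_rot":[0,0,0],"hand":8.7},{"delta_pos":[0,4.5,0],"delta_rot":[0,0,0],"hand":8.7},{"delta_pos":[0,4.5,0],"delta_rot":[0,0,0],"hand":8.7},{"delta_pos":[0,4.5,0],"delta_rot":[0,0,0],"hand":8.7},{"delta_pos":[0,4.5,0],"delta_rot":[0,0,0],"hand":8.7},{"delta_pos":[0,4.5,0],"delta_rot":[0,0,0],"hand":8.7},{"delta_pos":[0,4.5,0],"delta_rot":[0,0,0],"hand":8.7},{"delta_pos":[0,4.5,0],"delta_rot":[0,0,0],"hand":8.7}]}}

```text
t: 2.1
eef_pos: [0.4763, 0.2385, 0.2485]
ee_rot: [3.141, -0.0, -1.384]
force: [1.9, -0.6, 0.7]
width: 0.0867
```

>>> {"op": "move_arm", "data": {"rows": [{"delta_pos":[0,4.5,0],"delta_rot":[0,0,0],"hand":8.7},{"delta_pos":[0,4.5,0],"delta_rot":[0,0,0],"hand":8.7},{"delta_pos":[0,4,0],"delta_rot":[0,0,0],"hand":8.7},{"delta_pos":[0,0,-1],"delta_rot":[0,0,0],"hand":8.7},{"delta_pos":[0,0,-2],"delta_rot":[0,0,0],"hand":8.7},{"delta_pos":[0,0,-1.5],"delta_rot":[0,0,0],"hand":8.7},{"delta_pos":[0,0,0],"delta_rot":[0,0,0],"hand":8.7},{"delta_pos":[0,0,0],"delta_rot":[0,0,0],"hand":8.7},{"delta_pos":[0,0,0],"delta_rot":[0,0,0],"hand":8.7},{"delta_pos":[0,0,0],"delta_rot":[0,0,0],"hand":8.7}]}}

```text
t: 3.1
eef_pos: [0.4772, 0.3668, 0.2046]
ee_rot: [-3.14, 0.001, -1.384]
force: [-0.0, -0.2, 0.5]
width: 0.087
```

Run:
```python
from h import *
s=get_state();print(s["t"],s["eef_pos"],s["ee_rot"],s["force"])
a=grab_frame("scene")[120:370,180:460];cv2.imwrite("pics/a1.png",cv2.resize(a,None,fx=2.4,fy=2.4,interpolation=cv2.INTER_CUBIC))
```

```text
3.1 [0.47722551 0.36684837 0.20458021] [-3.14038574e+00  1.00943422e-03 -1.38448879e+00] [-0.0399908  -0.16899748  0.54123279]
```

View pics/a1.png

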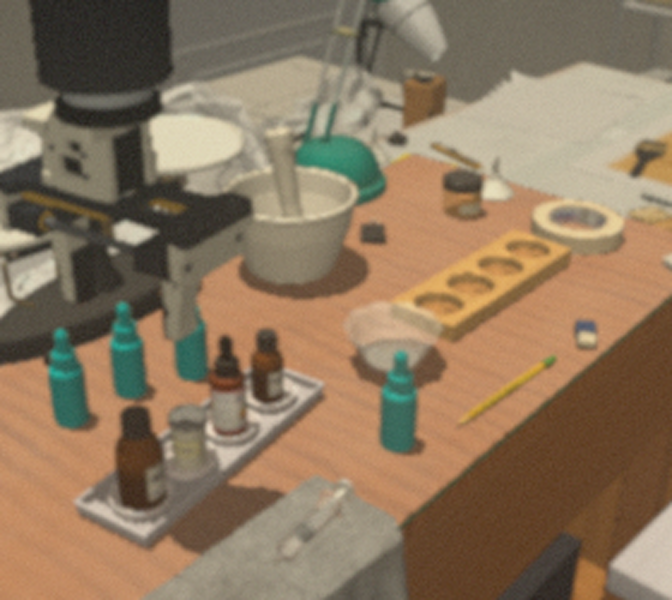

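>>> {"op": "move_arm", "data": {"rows": [{"delta_pos":[0,0.2,-2],"delta_rot":[0,0,0],"hand":8.7},{"delta_pos":[0,0,-2],"delta_rot":[0,0,0],"hand":8.7},{"delta_pos":[0,0,-2],"delta_rot":[0,0,0],"hand":8.7},{"delta_pos":[0,0,-2],"delta_rot":[0,0,0],"hand":8.7},{"delta_pos":[0,0,-2],"delta_rot":[0,0,0],"hand":8.7},{"delta_pos":[0,0,-2],"delta_rot":[0,0,0],"hand":8.7},{"delta_pos":[0,0,-1.6],"delta_rot":[0,0,0],"hand":8.7},{"delta_pos":[0,0,-1],"delta_rot":[0,0,0],"hand":8.7},{"delta_pos":[0,0,0],"delta_rot":[0,0,0],"hand":8.7},{"delta_pos":[0,0,0],"delta_rot":[0,0,0],"hand":8.7}]}}

```text
t: 4.15
eef_pos: [0.4772, 0.369, 0.0582]
ee_rot: [-3.141, 0.0, -1.384]
force: [-0.2, -0.5, 0.4]
width: 0.0869
```

Run:
```python
from h import *
s=get_state();print(s["t"],s["eef_pos"],s["ee_rot"],s["force"])
a=grab_frame("scene")[180:370,180:400];cv2.imwrite("pics/a2.png",cv2.resize(a,None,fx=3,fy=3,interpolation=cv2.INTER_CUBIC))
a=grab_frame("top")[180:330,130:330];cv2.imwrite("pics/a3.png",cv2.resize(a,None,fx=4,fy=4,interpolation=cv2.INTER_CUBIC))
```

```text
4.15 [0.47721443 0.36902315 0.05820061] [-3.14093880e+00  3.28811641e-04 -1.38414002e+00] [-0.20082437 -0.54652715  0.43567402]
```

View pics/a2.png

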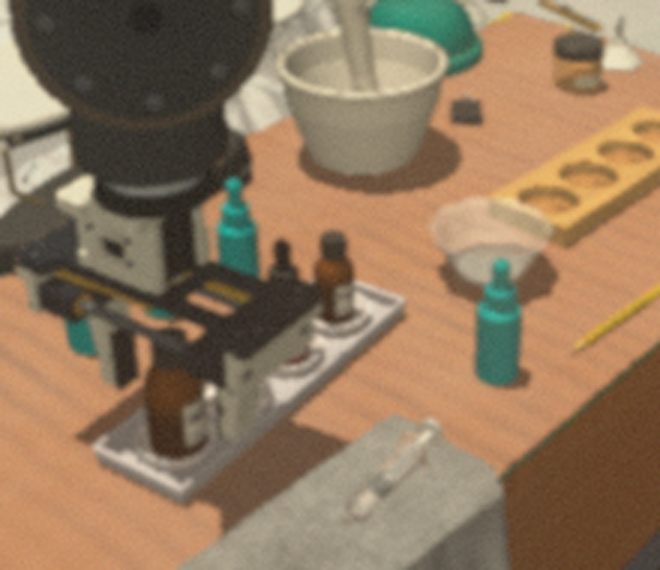

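View pics/a3.png

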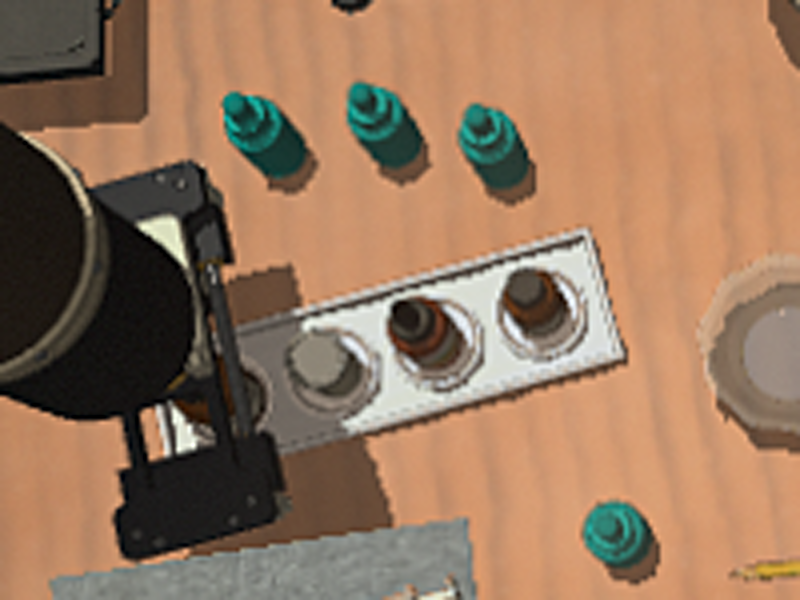

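>>> {"op": "move_arm", "data": {"rows": [{"delta_pos":[0,0,0],"delta_rot":[0,0,0],"hand":3},{"delta_pos":[0,0,0],"delta_rot":[0,0,0],"hand":3},{"delta_pos":[0,0,0],"delta_rot":[0,0,0],"hand":3},{"delta_pos":[0,0,0],"delta_rot":[0,0,0],"hand":3},{"delta_pos":[0,0,0],"delta_rot":[0,0,0],"hand":3},{"delta_pos":[0,0,0],"delta_rot":[0,0,0],"hand":3},{"delta_pos":[0,0,0],"delta_rot":[0,0,0],"hand":3},{"delta_pos":[0,0,0],"delta_rot":[0,0,0],"hand":3},{"delta_pos":[0,0,0],"delta_rot":[0,0,0],"hand":3},{"delta_pos":[0,0,0],"delta_rot":[0,0,0],"hand":3}], "force": 15}}

```text
t: 5.25
eef_pos: [0.4768, 0.3686, 0.0575]
ee_rot: [3.141, -0.0, -1.384]
force: [-1.7, -0.4, 0.2]
width: 0.0389
```

>>> {"op": "move_arm", "data": {"rows": [{"delta_pos":[0,0,0.5],"delta_rot":[0,0,0],"hand":3},{"delta_pos":[0,0,1],"delta_rot":[0,0,0],"hand":3},{"delta_pos":[0,0,1.5],"delta_rot":[0,0,0],"hand":3},{"delta_pos":[0,0,2],"delta_rot":[0,0,0],"hand":3},{"delta_pos":[0,0,2],"delta_rot":[0,0,0],"hand":3},{"delta_pos":[0,0,2],"delta_rot":[0,0,0],"hand":3},{"delta_pos":[0,0,2],"delta_rot":[0,0,0],"hand":3},{"delta_pos":[0,0,2],"delta_rot":[0,0,0],"hand":3},{"delta_pos":[0,0,1],"delta_rot":[0,0,0],"hand":3},{"delta_pos":[0,0,0],"delta_rot":[0,0,0],"hand":3}]}}

```text
t: 6.25
eef_pos: [0.4774, 0.3693, 0.1996]
ee_rot: [-3.139, 0.002, -1.384]
force: [-0.3, -0.1, -1.6]
width: 0.0389
```

Run:
```python
from h import *
s=get_state();print(s["t"],s["eef_pos"],s["ee_rot"],s["force"])
a=grab_frame("scene")[120:370,180:460];cv2.imwrite("pics/a4.png",cv2.resize(a,None,fx=2.4,fy=2.4,interpolation=cv2.INTER_CUBIC))
```

```text
6.25 [0.4773826  0.36930362 0.1995555 ] [-3.13902458e+00  2.26647240e-03 -1.38422889e+00] [-0.27249656 -0.09130962 -1.62887377]
```

View pics/a4.png

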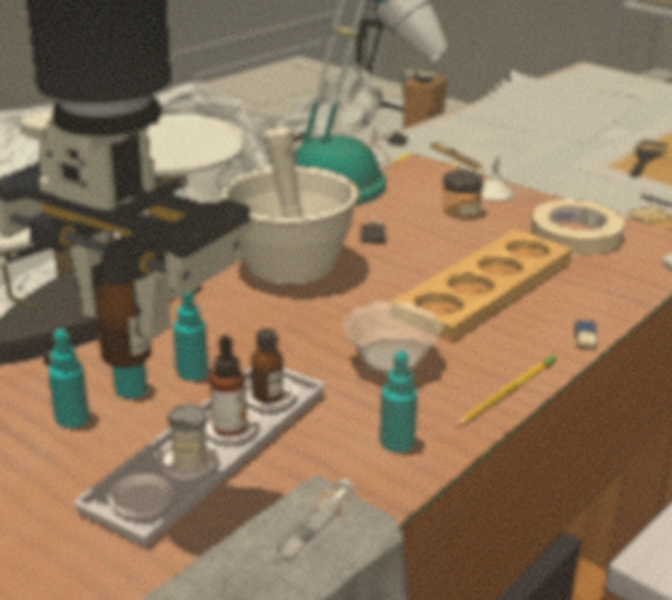

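>>> {"op": "move_arm", "data": {"rows": [{"delta_pos":[0.2,-2,0],"delta_rot":[0,0,-0.8],"hand":3},{"delta_pos":[0.2,-3,0],"delta_rot":[0,0,-0.8],"hand":3},{"delta_pos":[0.2,-4,0],"delta_rot":[0,0,-0.8],"hand":3},{"delta_pos":[0.2,-4,0],"delta_rot":[0,0,-0.8],"hand":3},{"delta_pos":[0.2,-4,0],"delta_rot":[0,0,-0.8],"hand":3},{"delta_pos":[0.2,-4,0],"delta_rot":[0,0,-0.8],"hand":3},{"delta_pos":[0.2,-4,0],"delta_rot":[0,0,-0.8],"hand":3},{"delta_pos":[0.2,-4,0],"delta_rot":[0,0,-1],"hand":3},{"delta_pos":[0.1,-4,0],"delta_rot":[0,0,-0.9],"hand":3},{"delta_pos":[0.1,-3,0],"delta_rot":[0,0,-0.9],"hand":3}]}}

```text
t: 7.3
eef_pos: [0.4934, 0.0059, 0.1964]
ee_rot: [3.139, -0.001, -1.533]
force: [1.2, 0.5, -2.2]
width: 0.0389
```

>>> {"op": "move_arm", "data": {"rows": [{"delta_pos":[0,-3,0],"delta_rot":[0,0,0],"hand":3},{"delta_pos":[0,-2,0],"delta_rot":[0,0,0],"hand":3},{"delta_pos":[0,-1.5,0],"delta_rot":[0,0,0],"hand":3},{"delta_pos":[0,0,-1.5],"delta_rot":[0,0,0],"hand":3},{"delta_pos":[0,0,-2],"delta_rot":[0,0,0],"hand":3},{"delta_pos":[0,0,-2],"delta_rot":[0,0,0],"hand":3},{"delta_pos":[0,0,-2],"delta_rot":[0,0,0],"hand":3},{"delta_pos":[0,0,-1.5],"delta_rot":[0,0,0],"hand":3},{"delta_pos":[0,0,0],"delta_rot":[0,0,0],"hand":3},{"delta_pos":[0,0,0],"delta_rot":[0,0,0],"hand":3}]}}

```text
t: 8.3
eef_pos: [0.4942, -0.0568, 0.1072]
ee_rot: [3.14, -0.001, -1.531]
force: [0.1, -0.3, -1.3]
width: 0.0392
```

Run:
```python
from h import *
s=get_state();print(s["t"],s["eef_pos"],s["ee_rot"],s["force"])
a=grab_frame("scene")[120:330,260:480];cv2.imwrite("pics/a5.png",cv2.resize(a,None,fx=2.8,fy=2.8,interpolation=cv2.INTER_CUBIC))
a=grab_frame("top")[180:330,260:460];cv2.imwrite("pics/a6.png",cv2.resize(a,None,fx=4,fy=4,interpolation=cv2.INTER_CUBIC))
```

```text
8.3 [ 0.49422235 -0.0567845   0.10716595] [ 3.13987977e+00 -5.64781892e-04 -1.53122323e+00] [ 0.14843473 -0.28558892 -1.33983848]
```

View pics/a5.png

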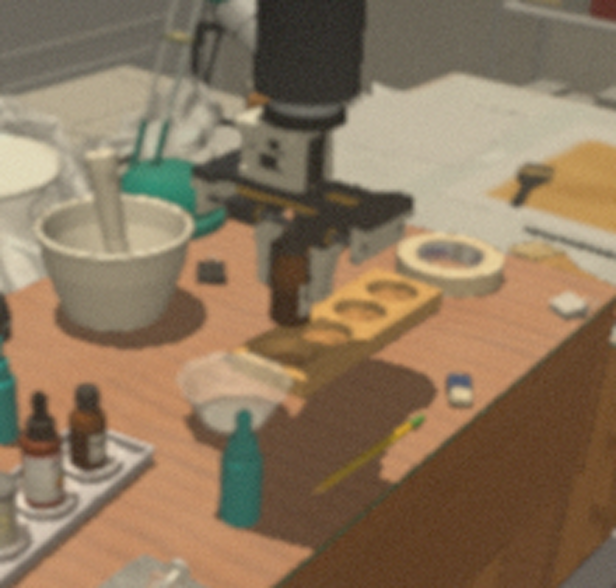

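View pics/a6.png

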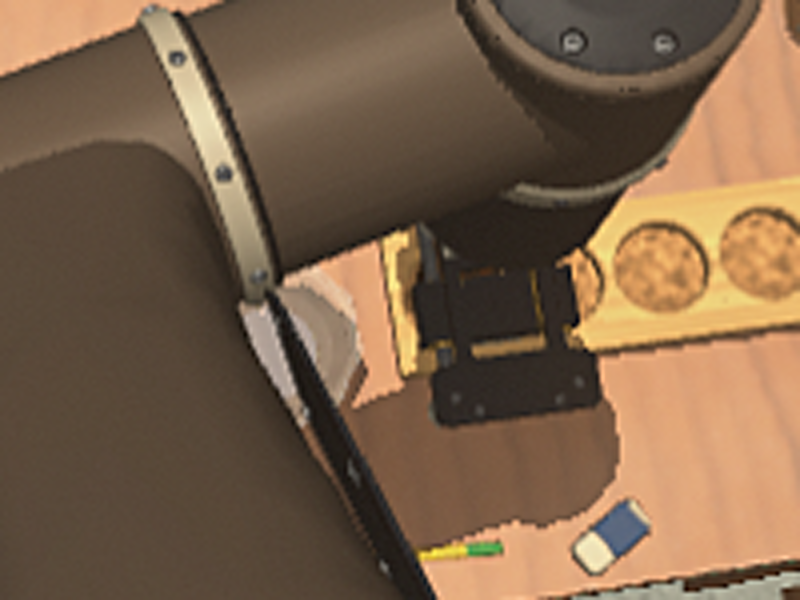

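Run:
```python
from h import *
print(ray("scene",[(260+290/2.8,120+313/2.8)],.058), proj("scene",[(.494,-.0568,.058),(.494,-.0368,.058)]))
```

```text
[[ 0.49500395 -0.05852627  0.058     ]] [[363.46550421 232.12454535]
 [358.70362831 234.66835526]]
```

>>> {"op": "move_arm", "data": {"rows": [{"delta_pos":[0.1,0,-1],"delta_rot":[0,0,0],"hand":3},{"delta_pos":[0,0,-1],"delta_rot":[0,0,0],"hand":3},{"delta_pos":[0,0,-1],"delta_rot":[0,0,0],"hand":3},{"delta_pos":[0,0,-1],"delta_rot":[0,0,0],"hand":3},{"delta_pos":[0,0,-0.7],"delta_rot":[0,0,0],"hand":3},{"delta_pos":[0,0,-0.4],"delta_rot":[0,0,0],"hand":3},{"delta_pos":[0,0,0],"delta_rot":[0,0,0],"hand":3},{"delta_pos":[0,0,0],"delta_rot":[0,0,0],"hand":3},{"delta_pos":[0,0,0],"delta_rot":[0,0,0],"hand":3},{"delta_pos":[0,0,0],"delta_rot":[0,0,0],"hand":3}]}}

```text
t: 9.4
eef_pos: [0.4961, -0.0563, 0.0568]
ee_rot: [-3.141, 0.0, -1.531]
force: [-0.4, 0.4, -1.4]
width: 0.0392
```

>>> {"op": "move_arm", "data": {"rows": [{"delta_pos":[0,0,-0.1],"delta_rot":[0,0,0],"hand":3},{"delta_pos":[0,0,-0.05],"delta_rot":[0,0,0],"hand":3},{"delta_pos":[0,0,0],"delta_rot":[0,0,0],"hand":3},{"delta_pos":[0,0,0],"delta_rot":[0,0,0],"hand":5},{"delta_pos":[0,0,0],"delta_rot":[0,0,0],"hand":6},{"delta_pos":[0,0,0],"delta_rot":[0,0,0],"hand":7},{"delta_pos":[0,0,0],"delta_rot":[0,0,0],"hand":8},{"delta_pos":[0,0,0],"delta_rot":[0,0,0],"hand":8.7},{"delta_pos":[0,0,0],"delta_rot":[0,0,0],"hand":8.7},{"delta_pos":[0,0,0],"delta_rot":[0,0,0],"hand":8.7}]}}

```text
t: 10.4
eef_pos: [0.4958, -0.0563, 0.055]
ee_rot: [3.142, -0.0, -1.531]
force: [0.4, -0.5, -0.0]
width: 0.0854
```

>>> {"op": "move_arm", "data": {"rows": [{"delta_pos":[0,0,0],"delta_rot":[0,0,0],"hand":8.7},{"delta_pos":[0,0,1],"delta_rot":[0,0,0],"hand":8.7},{"delta_pos":[0,0,2],"delta_rot":[0,0,0],"hand":8.7},{"delta_pos":[0,0,2],"delta_rot":[0,0,0],"hand":8.7},{"delta_pos":[0,0,2],"delta_rot":[0,0,0],"hand":8.7},{"delta_pos":[0,0,3],"delta_rot":[0,0,0],"hand":8.7},{"delta_pos":[0,0,3],"delta_rot":[0,0,0],"hand":8.7},{"delta_pos":[0,0,2],"delta_rot":[0,0,0],"hand":8.7},{"delta_pos":[0,3,0],"delta_rot":[0,0,0],"hand":8.7},{"delta_pos":[0,4,0],"delta_rot":[0,0,0],"hand":8.7}]}}

```text
t: 11.4
eef_pos: [0.496, 0.0135, 0.2069]
ee_rot: [-3.139, 0.001, -1.534]
force: [1.2, 1.2, 0.1]
width: 0.0867
```

>>> {"op": "move_arm", "data": {"rows": [{"delta_pos":[-0.1,4,0],"delta_rot":[0,0,1],"hand":8.7},{"delta_pos":[-0.1,4,0],"delta_rot":[0,0,1],"hand":8.7},{"delta_pos":[-0.1,4,0],"delta_rot":[0,0,1],"hand":8.7},{"delta_pos":[-0.1,4,0],"delta_rot":[0,0,1],"hand":8.7},{"delta_pos":[-0.1,4,0],"delta_rot":[0,0,1],"hand":8.7},{"delta_pos":[-0.1,4,0],"delta_rot":[0,0,1],"hand":8.7},{"delta_pos":[-0.1,3.6,0],"delta_rot":[0,0,1],"hand":8.7},{"delta_pos":[-0.1,2,0],"delta_rot":[0,0,1.4],"hand":8.7},{"delta_pos":[0,0,-2],"delta_rot":[0,0,0],"hand":8.7},{"delta_pos":[0,0,0],"delta_rot":[0,0,0],"hand":8.7}]}}

```text
t: 12.4
eef_pos: [0.4865, 0.309, 0.1832]
ee_rot: [3.138, -0.002, -1.384]
force: [-0.0, 0.4, -0.6]
width: 0.0866
```

Run:
```python
from h import *
s=get_state();print(s["t"],s["eef_pos"],s["ee_rot"],s["force"])
a=grab_frame("scene")[120:370,180:480];cv2.imwrite("pics/b1.png",cv2.resize(a,None,fx=2.4,fy=2.4,interpolation=cv2.INTER_CUBIC))
```

```text
12.4 [0.48648012 0.30902622 0.18321133] [ 3.13803209e+00 -1.95450402e-03 -1.38370629e+00] [-0.0052487   0.35908701 -0.64531783]
```

View pics/b1.png

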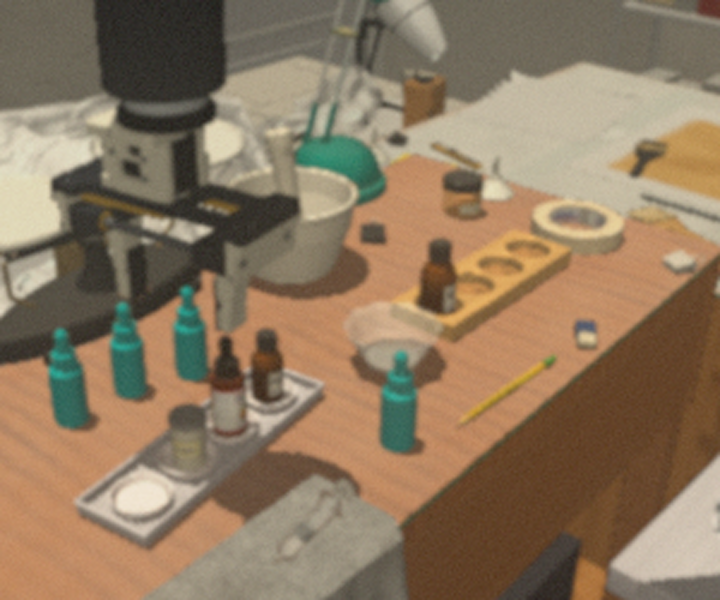

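>>> {"op": "move_arm", "data": {"rows": [{"delta_pos":[0,0,-2],"delta_rot":[0,0,0],"hand":8.7},{"delta_pos":[0,0,-2],"delta_rot":[0,0,0],"hand":8.7},{"delta_pos":[0,0,-2],"delta_rot":[0,0,0],"hand":8.7},{"delta_pos":[0,0,-2],"delta_rot":[0,0,0],"hand":8.7},{"delta_pos":[0,0,-2],"delta_rot":[0,0,0],"hand":8.7},{"delta_pos":[0,0,-2],"delta_rot":[0,0,0],"hand":8.7},{"delta_pos":[0,0,-1.2],"delta_rot":[0,0,0],"hand":8.7},{"delta_pos":[0,0,0],"delta_rot":[0,0,0],"hand":8.7},{"delta_pos":[0,0,0],"delta_rot":[0,0,0],"hand":7},{"delta_pos":[0,0,0],"delta_rot":[0,0,0],"hand":5}]}}

```text
t: 13.45
eef_pos: [0.4885, 0.3102, 0.0543]
ee_rot: [-3.14, 0.001, -1.384]
force: [1.3, 0.8, 0.2]
width: 0.0765
```

>>> {"op": "move_arm", "data": {"rows": [{"delta_pos":[0,0,0],"delta_rot":[0,0,0],"hand":2.5},{"delta_pos":[0,0,0],"delta_rot":[0,0,0],"hand":2.5},{"delta_pos":[0,0,0],"delta_rot":[0,0,0],"hand":2.5},{"delta_pos":[0,0,0],"delta_rot":[0,0,0],"hand":2.5},{"delta_pos":[0,0,0],"delta_rot":[0,0,0],"hand":2.5},{"delta_pos":[0,0,0],"delta_rot":[0,0,0],"hand":2.5},{"delta_pos":[0,0,0],"delta_rot":[0,0,0],"hand":2.5},{"delta_pos":[0,0,0],"delta_rot":[0,0,0],"hand":2.5},{"delta_pos":[0,0,0],"delta_rot":[0,0,0],"hand":2.5},{"delta_pos":[0,0,0],"delta_rot":[0,0,0],"hand":2.5}], "force": 15}}

```text
t: 14.45
eef_pos: [0.4878, 0.3097, 0.0531]
ee_rot: [3.142, -0.0, -1.384]
force: [-0.1, -0.4, 0.7]
width: 0.0326
```

Run:
```python
from h import *
s=get_state();print(s["t"],s["eef_pos"],s["width"],s["force"])
a=grab_frame("scene")[180:370,180:400];cv2.imwrite("pics/b2.png",cv2.resize(a,None,fx=3,fy=3,interpolation=cv2.INTER_CUBIC))
```

```text
14.45 [0.48781816 0.30966047 0.05305494] 0.03264648383047238 [-0.14780432 -0.43967627  0.69332778]
```

View pics/b2.png

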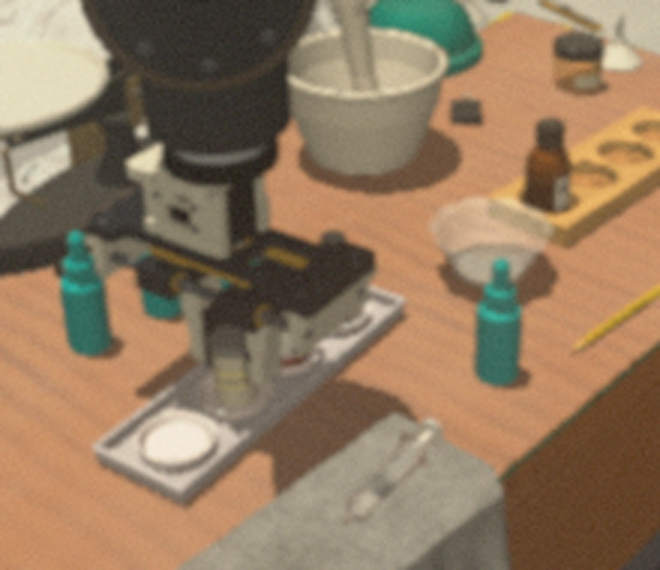

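>>> {"op": "move_arm", "data": {"rows": [{"delta_pos":[0,0,0.5],"delta_rot":[0,0,0],"hand":2.5},{"delta_pos":[0,0,1],"delta_rot":[0,0,0],"hand":2.5},{"delta_pos":[0,0,1.5],"delta_rot":[0,0,0],"hand":2.5},{"delta_pos":[0,0,2],"delta_rot":[0,0,0],"hand":2.5},{"delta_pos":[0,0,2],"delta_rot":[0,0,0],"hand":2.5},{"delta_pos":[0,0,2],"delta_rot":[0,0,0],"hand":2.5},{"delta_pos":[0,0,2],"delta_rot":[0,0,0],"hand":2.5},{"delta_pos":[0,0,2],"delta_rot":[0,0,0],"hand":2.5},{"delta_pos":[0,0,1],"delta_rot":[0,0,0],"hand":2.5},{"delta_pos":[0,0,0],"delta_rot":[0,0,0],"hand":2.5}]}}

```text
t: 15.5
eef_pos: [0.4885, 0.3103, 0.1951]
ee_rot: [-3.139, 0.002, -1.384]
force: [-0.3, 0.0, -0.4]
width: 0.033
```

Run:
```python
from h import *
s=get_state();print(s["t"],s["eef_pos"],s["width"],s["force"])
a=grab_frame("scene")[180:370,180:400];cv2.imwrite("pics/b3.png",cv2.resize(a,None,fx=3,fy=3,interpolation=cv2.INTER_CUBIC))
```

```text
15.5 [0.48846131 0.31028112 0.19505475] 0.03296151150801167 [-0.27709111  0.02231302 -0.38916161]
```

View pics/b3.png

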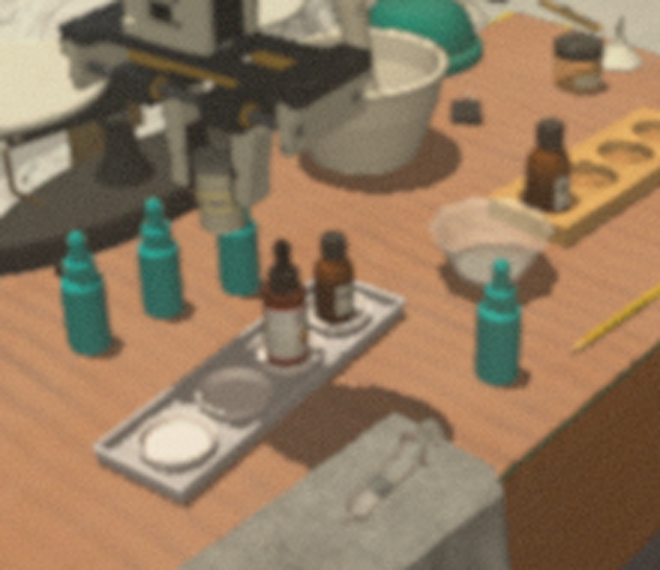

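>>> {"op": "move_arm", "data": {"rows": [{"delta_pos":[0.1,-2,0],"delta_rot":[0,0,-0.8],"hand":2.5},{"delta_pos":[0.1,-3,0],"delta_rot":[0,0,-0.8],"hand":2.5},{"delta_pos":[0.1,-4,0],"delta_rot":[0,0,-0.8],"hand":2.5},{"delta_pos":[0.1,-4,0],"delta_rot":[0,0,-0.8],"hand":2.5},{"delta_pos":[0.1,-4,0],"delta_rot":[0,0,-0.8],"hand":2.5},{"delta_pos":[0.1,-4,0],"delta_rot":[0,0,-0.8],"hand":2.5},{"delta_pos":[0.1,-4,0],"delta_rot":[0,0,-0.8],"hand":2.5},{"delta_pos":[0.1,-4,0],"delta_rot":[0,0,-1],"hand":2.5},{"delta_pos":[0.1,-4,0],"delta_rot":[0,0,-0.9],"hand":2.5},{"delta_pos":[0.1,-3,0],"delta_rot":[0,0,-0.9],"hand":2.5}]}}

```text
t: 16.55
eef_pos: [0.4964, -0.0529, 0.1919]
ee_rot: [3.139, -0.0, -1.533]
force: [1.7, 0.1, -0.1]
width: 0.0328
```

>>> {"op": "move_arm", "data": {"rows": [{"delta_pos":[0,-3,0],"delta_rot":[0,0,0],"hand":2.5},{"delta_pos":[0,-2.3,0],"delta_rot":[0,0,0],"hand":2.5},{"delta_pos":[0,-1.5,0],"delta_rot":[0,0,0],"hand":2.5},{"delta_pos":[0,0,-1.5],"delta_rot":[0,0,0],"hand":2.5},{"delta_pos":[0,0,-2],"delta_rot":[0,0,0],"hand":2.5},{"delta_pos":[0,0,-2],"delta_rot":[0,0,0],"hand":2.5},{"delta_pos":[0,0,-2],"delta_rot":[0,0,0],"hand":2.5},{"delta_pos":[0,0,-1.5],"delta_rot":[0,0,0],"hand":2.5},{"delta_pos":[0,0,0],"delta_rot":[0,0,0],"hand":2.5},{"delta_pos":[0,0,0],"delta_rot":[0,0,0],"hand":2.5}]}}

```text
t: 17.55
eef_pos: [0.4972, -0.1187, 0.1026]
ee_rot: [3.14, -0.0, -1.531]
force: [-0.9, -0.7, 0.6]
width: 0.0327
```

Run:
```python
from h import *
s=get_state();print(s["t"],s["eef_pos"],s["ee_rot"],s["width"])
a=grab_frame("scene")[120:330,260:480];cv2.imwrite("pics/b4.png",cv2.resize(a,None,fx=2.8,fy=2.8,interpolation=cv2.INTER_CUBIC))
print((proj("scene",[list(s["eef_pos"][:2])+[s["eef_pos"][2]-.045]])-[260,120])*2.8)
```

```text
17.55 [ 0.49715154 -0.11871501  0.1026253 ] [ 3.13976531e+00 -3.14436332e-04 -1.53124071e+00] 0.03271396879519234
[[326.49048257 292.22712256]]
```

View pics/b4.png

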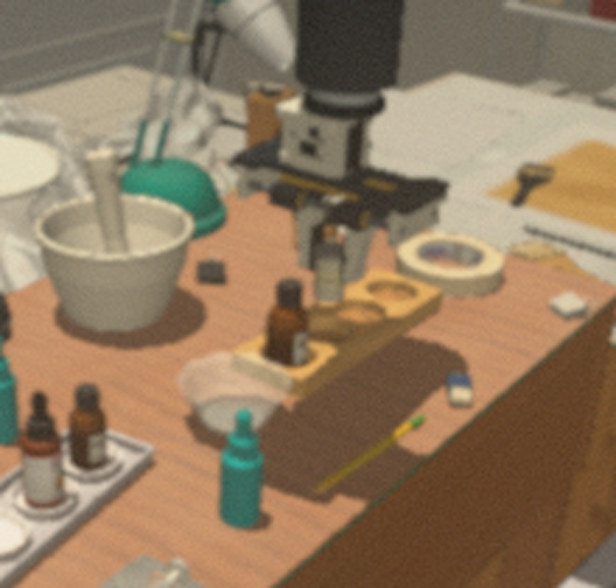

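>>> {"op": "move_arm", "data": {"rows": [{"delta_pos":[0,0,-1],"delta_rot":[0,0,0],"hand":2.5},{"delta_pos":[0,0,-1],"delta_rot":[0,0,0],"hand":2.5},{"delta_pos":[0,0,-1],"delta_rot":[0,0,0],"hand":2.5},{"delta_pos":[0,0,-1],"delta_rot":[0,0,0],"hand":2.5},{"delta_pos":[0,0,-0.6],"delta_rot":[0,0,0],"hand":2.5},{"delta_pos":[0,0,-0.4],"delta_rot":[0,0,0],"hand":2.5},{"delta_pos":[0,0,-0.15],"delta_rot":[0,0,0],"hand":2.5},{"delta_pos":[0,0,0],"delta_rot":[0,0,0],"hand":2.5},{"delta_pos":[0,0,0],"delta_rot":[0,0,0],"hand":2.5},{"delta_pos":[0,0,0],"delta_rot":[0,0,0],"hand":2.5}]}}

```text
t: 18.6
eef_pos: [0.4981, -0.1183, 0.0519]
ee_rot: [-3.141, 0.0, -1.531]
force: [-0.0, -0.4, -0.3]
width: 0.0324
```

>>> {"op": "move_arm", "data": {"rows": [{"delta_pos":[0,0,0],"delta_rot":[0,0,0],"hand":3.3},{"delta_pos":[0,0,0],"delta_rot":[0,0,0],"hand":3.6},{"delta_pos":[0,0,0],"delta_rot":[0,0,0],"hand":4},{"delta_pos":[0,0,0],"delta_rot":[0,0,0],"hand":5},{"delta_pos":[0,0,0],"delta_rot":[0,0,0],"hand":6},{"delta_pos":[0,0,0],"delta_rot":[0,0,0],"hand":7},{"delta_pos":[0,0,0],"delta_rot":[0,0,0],"hand":8},{"delta_pos":[0,0,0],"delta_rot":[0,0,0],"hand":8.7},{"delta_pos":[0,0,0],"delta_rot":[0,0,0],"hand":8.7},{"delta_pos":[0,0,0],"delta_rot":[0,0,0],"hand":8.7}]}}

```text
t: 19.6
eef_pos: [0.4978, -0.1183, 0.0516]
ee_rot: [3.142, 0.0, -1.531]
force: [0.7, 0.2, 0.3]
width: 0.0855
```

>>> {"op": "move_arm", "data": {"rows": [{"delta_pos":[0,0,0.5],"delta_rot":[0,0,0],"hand":8.7},{"delta_pos":[0,0,1],"delta_rot":[0,0,0],"hand":8.7},{"delta_pos":[0,0,2],"delta_rot":[0,0,0],"hand":8.7},{"delta_pos":[0,0,2.5],"delta_rot":[0,0,0],"hand":8.7},{"delta_pos":[0,0,3],"delta_rot":[0,0,0],"hand":8.7},{"delta_pos":[0,0,3],"delta_rot":[0,0,0],"hand":8.7},{"delta_pos":[0,0,3],"delta_rot":[0,0,0],"hand":8.7},{"delta_pos":[0,4,0],"delta_rot":[0,0,0],"hand":8.7},{"delta_pos":[0,4,0],"delta_rot":[0,0,0],"hand":8.7},{"delta_pos":[0,4,0],"delta_rot":[0,0,0],"hand":8.7}]}}

```text
t: 20.6
eef_pos: [0.4977, 0.0027, 0.203]
ee_rot: [-3.14, 0.001, -1.532]
force: [1.0, -0.2, 0.1]
width: 0.0872
```

>>> {"op": "move_arm", "data": {"rows": [{"delta_pos":[0,3.5,0],"delta_rot":[0,0,1],"hand":8.7},{"delta_pos":[0,3.5,0],"delta_rot":[0,0,1],"hand":8.7},{"delta_pos":[0,3.5,0],"delta_rot":[0,0,1],"hand":8.7},{"delta_pos":[0,3.5,0],"delta_rot":[0,0,1],"hand":8.7},{"delta_pos":[0,3.5,0],"delta_rot":[0,0,1],"hand":8.7},{"delta_pos":[0,3.5,0],"delta_rot":[0,0,1],"hand":8.7},{"delta_pos":[0,2.5,0],"delta_rot":[0,0,1.2],"hand":8.7},{"delta_pos":[0,1.4,0],"delta_rot":[0,0,1.2],"hand":8.7},{"delta_pos":[0,0,0],"delta_rot":[0,0,0],"hand":8.7},{"delta_pos":[0,0,0],"delta_rot":[0,0,0],"hand":8.7}]}}

```text
t: 21.6
eef_pos: [0.4977, 0.2503, 0.2018]
ee_rot: [3.141, -0.0, -1.384]
force: [-0.1, -0.1, -1.1]
width: 0.0869
```

Run:
```python
from h import *
s=get_state();print(s["t"],s["eef_pos"],s["ee_rot"],s["width"])
a=grab_frame("scene")[120:370,180:480];cv2.imwrite("pics/d1.png",cv2.resize(a,None,fx=2.6,fy=2.4,interpolation=cv2.INTER_CUBIC))
a=grab_frame("top")[200:330,150:480];cv2.imwrite("pics/d2.png",cv2.resize(a,None,fx=2.4,fy=2.4,interpolation=cv2.INTER_CUBIC))
```

```text
21.6 [0.49765338 0.25032674 0.20183527] [ 3.14147025e+00 -4.25392959e-05 -1.38426946e+00] 0.08693143331721219
```

View pics/d1.png

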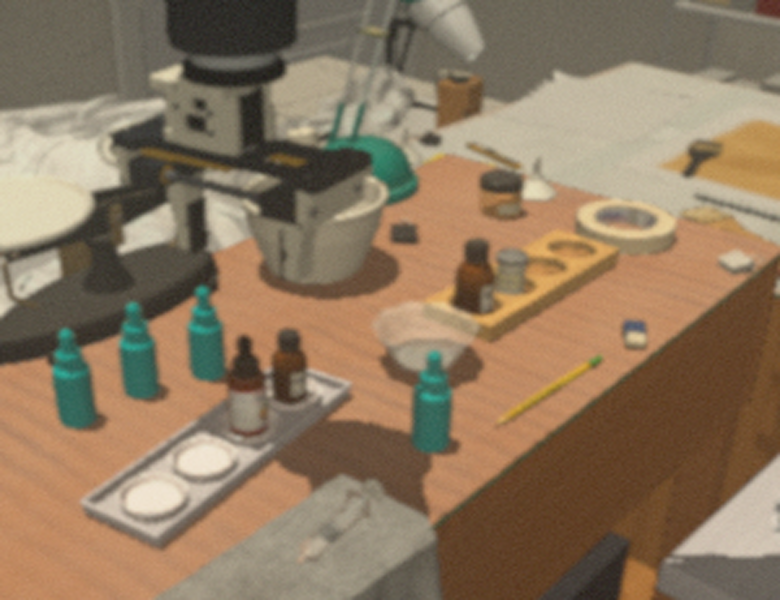

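View pics/d2.png

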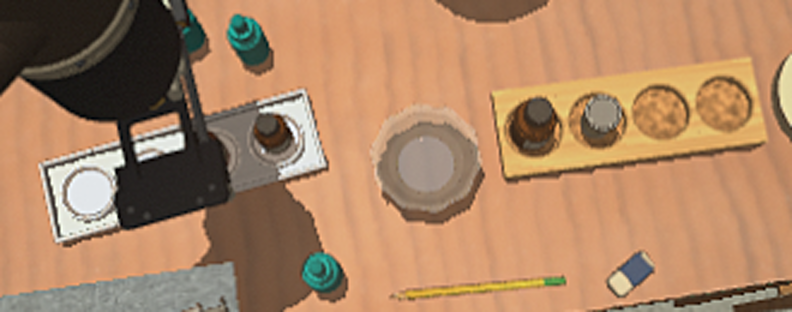

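Run:
```python
from h import *
print(ray("scene",[(180+243/2.6,120+341/2.4)],.108).round(4),ray("scene",[(180+249/2.6,120+430/2.4)],.008).round(4))
```

```text
[[0.4874 0.2611 0.108 ]] [[0.4911 0.2569 0.008 ]]
```

>>> {"op": "move_arm", "data": {"rows": [{"delta_pos":[-0.2,0.3,-1.2],"delta_rot":[0,0,0],"hand":8.7},{"delta_pos":[0,0,-2],"delta_rot":[0,0,0],"hand":8.7},{"delta_pos":[0,0,-2],"delta_rot":[0,0,0],"hand":8.7},{"delta_pos":[0,0,-2],"delta_rot":[0,0,0],"hand":8.7},{"delta_pos":[0,0,-2],"delta_rot":[0,0,0],"hand":8.7},{"delta_pos":[0,0,-2],"delta_rot":[0,0,0],"hand":8.7},{"delta_pos":[0,0,-1.2],"delta_rot":[0,0,0],"hand":8.7},{"delta_pos":[0,0,-0.8],"delta_rot":[0,0,0],"hand":8.7},{"delta_pos":[0,0,0],"delta_rot":[0,0,0],"hand":8.7},{"delta_pos":[0,0,0],"delta_rot":[0,0,0],"hand":8.7}]}}

```text
t: 22.7
eef_pos: [0.4962, 0.2538, 0.07]
ee_rot: [-3.141, 0.0, -1.384]
force: [0.1, 0.2, -0.1]
width: 0.087
```

Run:
```python
from h import *
s=get_state();print(s["t"],s["eef_pos"],s["force"])
a=grab_frame("scene")[180:350,200:400];cv2.imwrite("pics/d3.png",cv2.resize(a,None,fx=3.5,fy=3.5,interpolation=cv2.INTER_CUBIC))
```

```text
22.7 [0.49618395 0.25384499 0.06999854] [ 0.14723065  0.23648858 -0.09011557]
```

View pics/d3.png

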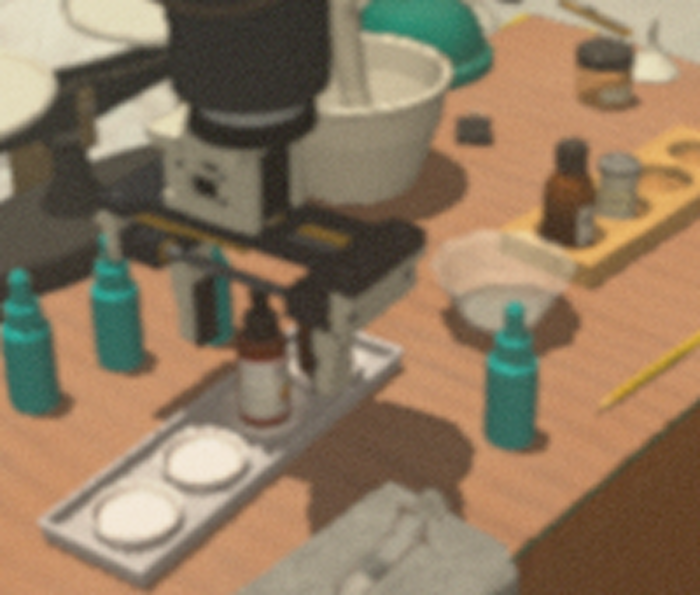

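>>> {"op": "move_arm", "data": {"rows": [{"delta_pos":[0,0,-0.1],"delta_rot":[0,0,0],"hand":7},{"delta_pos":[0,0,0],"delta_rot":[0,0,0],"hand":5},{"delta_pos":[0,0,0],"delta_rot":[0,0,0],"hand":2.5},{"delta_pos":[0,0,0],"delta_rot":[0,0,0],"hand":2.5},{"delta_pos":[0,0,0],"delta_rot":[0,0,0],"hand":2.5},{"delta_pos":[0,0,0],"delta_rot":[0,0,0],"hand":2.5},{"delta_pos":[0,0,0],"delta_rot":[0,0,0],"hand":2.5},{"delta_pos":[0,0,0],"delta_rot":[0,0,0],"hand":2.5},{"delta_pos":[0,0,0],"delta_rot":[0,0,0],"hand":2.5},{"delta_pos":[0,0,0],"delta_rot":[0,0,0],"hand":2.5}], "force": 15}}

```text
t: 23.75
eef_pos: [0.4959, 0.2537, 0.0685]
ee_rot: [-3.142, 0.0, -1.384]
force: [0.8, 0.5, -0.2]
width: 0.0318
```

Run:
```python
from h import *
s=get_state();print(s["t"],s["eef_pos"],s["width"],s["force"])
a=grab_frame("scene")[180:350,200:400];cv2.imwrite("pics/d4.png",cv2.resize(a,None,fx=3.5,fy=3.5,interpolation=cv2.INTER_CUBIC))
```

```text
23.75 [0.49588127 0.25373424 0.0685463 ] 0.03177446266247177 [ 0.79389212  0.51418841 -0.1540393 ]
```

View pics/d4.png

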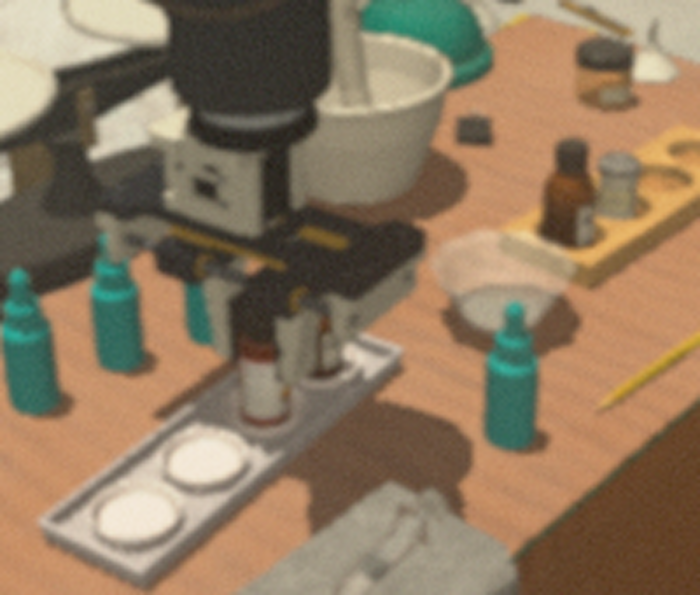

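>>> {"op": "move_arm", "data": {"rows": [{"delta_pos":[0,0,0.5],"delta_rot":[0,0,0],"hand":2.5},{"delta_pos":[0,0,1],"delta_rot":[0,0,0],"hand":2.5},{"delta_pos":[0,0,1.5],"delta_rot":[0,0,0],"hand":2.5},{"delta_pos":[0,0,2],"delta_rot":[0,0,0],"hand":2.5},{"delta_pos":[0,0,2],"delta_rot":[0,0,0],"hand":2.5},{"delta_pos":[0,0,2],"delta_rot":[0,0,0],"hand":2.5},{"delta_pos":[0,0,2],"delta_rot":[0,0,0],"hand":2.5},{"delta_pos":[0,0,2],"delta_rot":[0,0,0],"hand":2.5},{"delta_pos":[0,0,1],"delta_rot":[0,0,0],"hand":2.5},{"delta_pos":[0,0,0],"delta_rot":[0,0,0],"hand":2.5}]}}

```text
t: 24.8
eef_pos: [0.4964, 0.2542, 0.2105]
ee_rot: [-3.139, 0.002, -1.384]
force: [0.8, 0.4, -0.3]
width: 0.0314
```

Run:
```python
from h import *
s=get_state();print(s["t"],s["eef_pos"],s["width"],s["force"])
a=grab_frame("scene")[140:350,200:400];cv2.imwrite("pics/d5.png",cv2.resize(a,None,fx=2.8,fy=2.8,interpolation=cv2.INTER_CUBIC))
```

```text
24.8 [0.49640344 0.25419964 0.21049079] 0.031397404301097706 [ 0.77573708  0.44064824 -0.30634093]
```

View pics/d5.png

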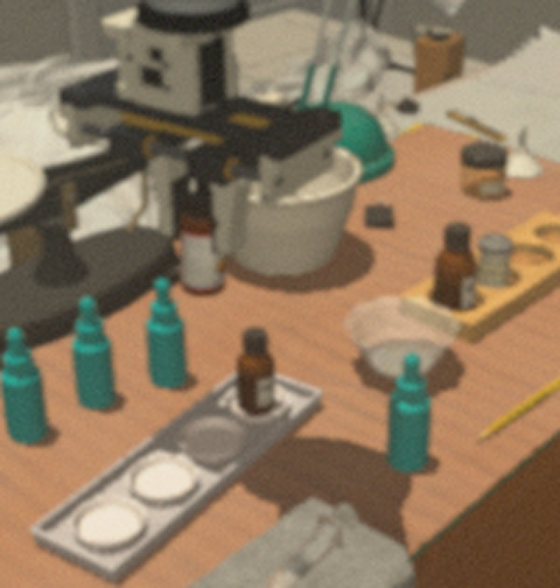

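>>> {"op": "move_arm", "data": {"rows": [{"delta_pos":[0.1,-2,0],"delta_rot":[0,0,-0.8],"hand":2.5},{"delta_pos":[0,-3,0],"delta_rot":[0,0,-0.8],"hand":2.5},{"delta_pos":[0.1,-4,0],"delta_rot":[0,0,-0.8],"hand":2.5},{"delta_pos":[0,-4,0],"delta_rot":[0,0,-0.8],"hand":2.5},{"delta_pos":[0.1,-4,0],"delta_rot":[0,0,-0.8],"hand":2.5},{"delta_pos":[0,-4,0],"delta_rot":[0,0,-0.8],"hand":2.5},{"delta_pos":[0.1,-4,0],"delta_rot":[0,0,-0.8],"hand":2.5},{"delta_pos":[0,-4,0],"delta_rot":[0,0,-1],"hand":2.5},{"delta_pos":[0,-4,0],"delta_rot":[0,0,-0.9],"hand":2.5},{"delta_pos":[0,-3,0],"delta_rot":[0,0,-0.9],"hand":2.5}]}}

```text
t: 25.85
eef_pos: [0.4984, -0.1089, 0.2073]
ee_rot: [3.139, -0.0, -1.533]
force: [1.2, -0.0, -0.1]
width: 0.0319
```

>>> {"op": "move_arm", "data": {"rows": [{"delta_pos":[0,-3,0],"delta_rot":[0,0,0],"hand":2.5},{"delta_pos":[0,-2.6,0],"delta_rot":[0,0,0],"hand":2.5},{"delta_pos":[0,-1.8,0],"delta_rot":[0,0,0],"hand":2.5},{"delta_pos":[0,0,-1.5],"delta_rot":[0,0,0],"hand":2.5},{"delta_pos":[0,0,-2],"delta_rot":[0,0,0],"hand":2.5},{"delta_pos":[0,0,-2],"delta_rot":[0,0,0],"hand":2.5},{"delta_pos":[0,0,-2],"delta_rot":[0,0,0],"hand":2.5},{"delta_pos":[0,0,-1.5],"delta_rot":[0,0,0],"hand":2.5},{"delta_pos":[0,0,0],"delta_rot":[0,0,0],"hand":2.5},{"delta_pos":[0,0,0],"delta_rot":[0,0,0],"hand":2.5}]}}

```text
t: 26.85
eef_pos: [0.4991, -0.1807, 0.1181]
ee_rot: [3.14, -0.0, -1.531]
force: [-0.3, -0.0, -0.6]
width: 0.0318
```

Run:
```python
from h import *
s=get_state();print(s["t"],s["eef_pos"],s["ee_rot"],s["width"])
a=grab_frame("scene")[120:330,260:480];cv2.imwrite("pics/d6.png",cv2.resize(a,None,fx=2.8,fy=2.8,interpolation=cv2.INTER_CUBIC))
print((proj("scene",[list(s["eef_pos"][:2])+[s["eef_pos"][2]-.061]])-[260,120])*2.8)
```

```text
26.85 [ 0.49914579 -0.18066935  0.11805051] [ 3.13965123e+00 -1.00279781e-04 -1.53126381e+00] 0.0318403001776833
[[361.68272507 272.51364623]]
```

View pics/d6.png

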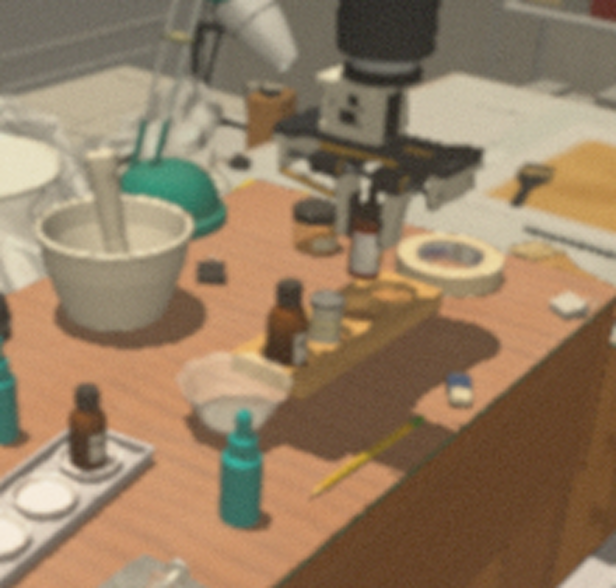

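>>> {"op": "move_arm", "data": {"rows": [{"delta_pos":[0,0,-1],"delta_rot":[0,0,0],"hand":2.5},{"delta_pos":[0,0,-1],"delta_rot":[0,0,0],"hand":2.5},{"delta_pos":[0,0,-1],"delta_rot":[0,0,0],"hand":2.5},{"delta_pos":[0,0,-1],"delta_rot":[0,0,0],"hand":2.5},{"delta_pos":[0,0,-0.6],"delta_rot":[0,0,0],"hand":2.5},{"delta_pos":[0,0,-0.4],"delta_rot":[0,0,0],"hand":2.5},{"delta_pos":[0,0,-0.15],"delta_rot":[0,0,0],"hand":2.5},{"delta_pos":[0,0,0],"delta_rot":[0,0,0],"hand":2.5},{"delta_pos":[0,0,0],"delta_rot":[0,0,0],"hand":2.5},{"delta_pos":[0,0,0],"delta_rot":[0,0,0],"hand":2.5}]}}

```text
t: 27.9
eef_pos: [0.5001, -0.1803, 0.0674]
ee_rot: [-3.141, -0.0, -1.531]
force: [-0.1, -0.3, -0.9]
width: 0.0319
```

>>> {"op": "move_arm", "data": {"rows": [{"delta_pos":[0,0,0],"delta_rot":[0,0,0],"hand":3.3},{"delta_pos":[0,0,0],"delta_rot":[0,0,0],"hand":3.6},{"delta_pos":[0,0,0],"delta_rot":[0,0,0],"hand":4},{"delta_pos":[0,0,0],"delta_rot":[0,0,0],"hand":5},{"delta_pos":[0,0,0],"delta_rot":[0,0,0],"hand":6},{"delta_pos":[0,0,0],"delta_rot":[0,0,0],"hand":7},{"delta_pos":[0,0,0],"delta_rot":[0,0,0],"hand":8},{"delta_pos":[0,0,0],"delta_rot":[0,0,0],"hand":8.7},{"delta_pos":[0,0,0],"delta_rot":[0,0,0],"hand":8.7},{"delta_pos":[0,0,0],"delta_rot":[0,0,0],"hand":8.7}]}}

```text
t: 28.9
eef_pos: [0.4999, -0.1803, 0.0671]
ee_rot: [-3.142, -0.0, -1.531]
force: [0.1, 0.4, 0.2]
width: 0.0857
```

>>> {"op": "move_arm", "data": {"rows": [{"delta_pos":[0,0,0.5],"delta_rot":[0,0,0],"hand":8.7},{"delta_pos":[0,0,1],"delta_rot":[0,0,0],"hand":8.7},{"delta_pos":[0,0,2],"delta_rot":[0,0,0],"hand":8.7},{"delta_pos":[0,0,2.5],"delta_rot":[0,0,0],"hand":8.7},{"delta_pos":[0,0,3],"delta_rot":[0,0,0],"hand":8.7},{"delta_pos":[0,0,3],"delta_rot":[0,0,0],"hand":8.7},{"delta_pos":[0,0,2],"delta_rot":[0,0,0],"hand":8.7},{"delta_pos":[0,4,0],"delta_rot":[0,0,0],"hand":8.7},{"delta_pos":[0,4,0],"delta_rot":[0,0,0],"hand":8.7},{"delta_pos":[0,4,0],"delta_rot":[0,0,0],"hand":8.7}]}}

```text
t: 29.9
eef_pos: [0.4997, -0.0593, 0.2084]
ee_rot: [-3.14, 0.0, -1.532]
force: [1.3, 0.4, 0.6]
width: 0.087
```

>>> {"op": "move_arm", "data": {"rows": [{"delta_pos":[0.1,3.5,0],"delta_rot":[0,0,-2.5],"hand":8.7},{"delta_pos":[0.1,3.5,0],"delta_rot":[0,0,-2.5],"hand":8.7},{"delta_pos":[0.1,3.5,0],"delta_rot":[0,0,-2.5],"hand":8.7},{"delta_pos":[0.1,3.5,0],"delta_rot":[0,0,-2.5],"hand":8.7},{"delta_pos":[0.1,3.5,0],"delta_rot":[0,0,-2.5],"hand":8.7},{"delta_pos":[0.1,3.5,0],"delta_rot":[0,0,-2.5],"hand":8.7},{"delta_pos":[0.2,2.5,0],"delta_rot":[0,0,-2.5],"hand":8.7},{"delta_pos":[0.2,1.5,0],"delta_rot":[0,0,-2.5],"hand":8.7},{"delta_pos":[0,0,-2],"delta_rot":[0,0,0],"hand":8.7},{"delta_pos":[0,0,0],"delta_rot":[0,0,0],"hand":8.7}]}}

```text
t: 30.9
eef_pos: [0.5086, 0.1896, 0.1858]
ee_rot: [3.139, -0.002, -1.879]
force: [-0.6, -0.5, 0.4]
width: 0.0868
```

Run:
```python
from h import *
s=get_state();print(s["t"],s["eef_pos"],s["ee_rot"],s["width"])
a=grab_frame("scene")[120:370,200:460];cv2.imwrite("pics/e1.png",cv2.resize(a,None,fx=2.4,fy=2.4,interpolation=cv2.INTER_CUBIC))
a=grab_frame("top")[180:330,150:480];cv2.imwrite("pics/e2.png",cv2.resize(a,None,fx=2.4,fy=2.4,interpolation=cv2.INTER_CUBIC))
```

```text
30.9 [0.50858589 0.18955752 0.18582884] [ 3.13942428e+00 -2.06855480e-03 -1.87949971e+00] 0.08676151799035856
```

View pics/e1.png

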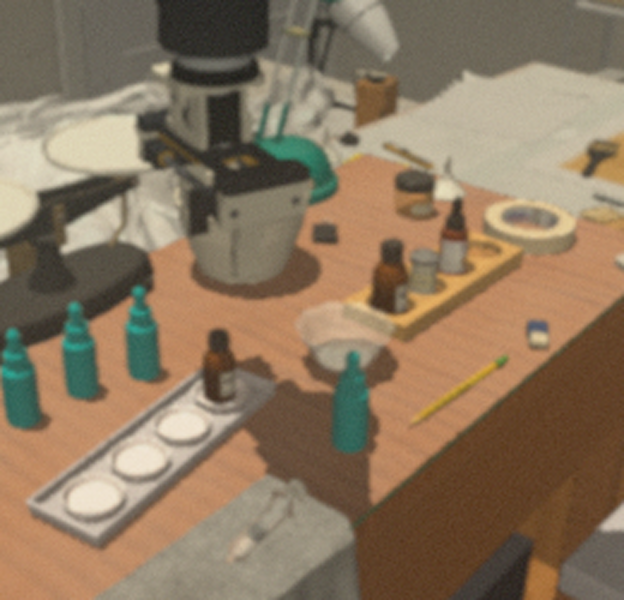

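View pics/e2.png

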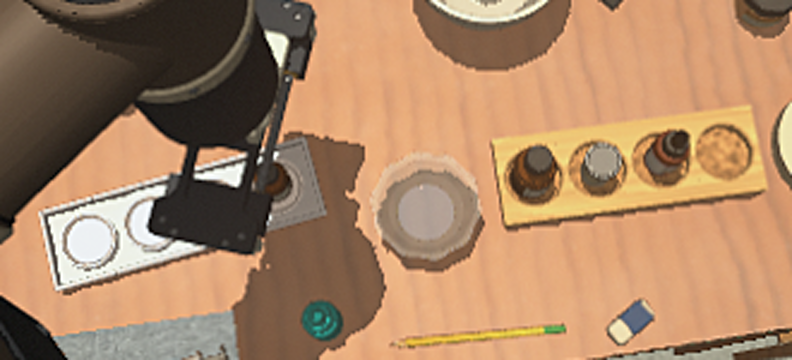

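>>> {"op": "move_arm", "data": {"rows": [{"delta_pos":[0.1,0,-1.5],"delta_rot":[0,0,-4],"hand":8.7},{"delta_pos":[0,0,-2],"delta_rot":[0,0,-4],"hand":8.7},{"delta_pos":[0,0,-2],"delta_rot":[0,0,0],"hand":8.7},{"delta_pos":[0,0,-2],"delta_rot":[0,0,0],"hand":8.7},{"delta_pos":[0,0,-2],"delta_rot":[0,0,0],"hand":8.7},{"delta_pos":[0,0,-2],"delta_rot":[0,0,0],"hand":8.7},{"delta_pos":[0,0,-1.2],"delta_rot":[0,0,0],"hand":8.7},{"delta_pos":[0,0,-0.8],"delta_rot":[0,0,0],"hand":8.7},{"delta_pos":[0,0,0],"delta_rot":[0,0,0],"hand":8.7},{"delta_pos":[0,0,0],"delta_rot":[0,0,0],"hand":8.7}]}}

```text
t: 32.0
eef_pos: [0.5113, 0.1899, 0.0528]
ee_rot: [-3.141, 0.001, -2.019]
force: [-0.4, 0.1, 0.1]
width: 0.0871
```

Run:
```python
from h import *
s=get_state();print(s["t"],s["eef_pos"],s["force"])
a=grab_frame("scene")[180:350,200:400];cv2.imwrite("pics/e3.png",cv2.resize(a,None,fx=3.5,fy=3.5,interpolation=cv2.INTER_CUBIC))
```

```text
32.0 [0.51134296 0.18989648 0.05279309] [-0.39397184  0.07009321  0.10183904]
```

View pics/e3.png

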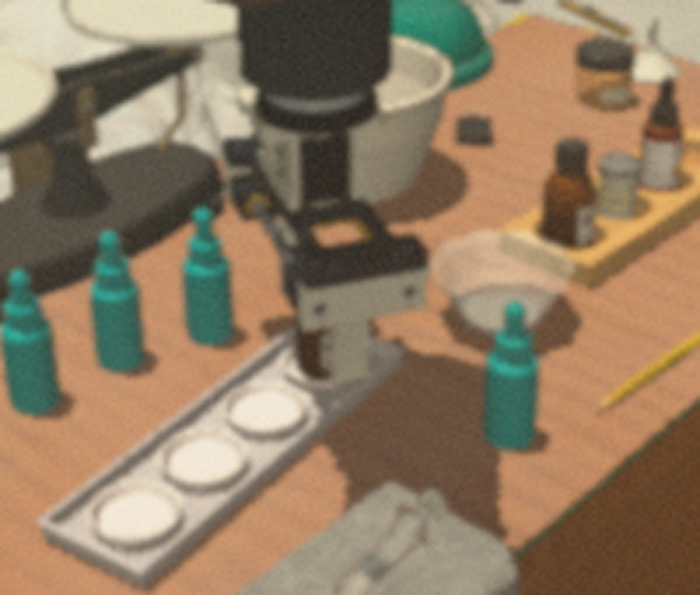

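>>> {"op": "move_arm", "data": {"rows": [{"delta_pos":[0,0,-0.1],"delta_rot":[0,0,0],"hand":7},{"delta_pos":[0,0,0],"delta_rot":[0,0,0],"hand":5},{"delta_pos":[0,0,0],"delta_rot":[0,0,0],"hand":4},{"delta_pos":[0,0,0],"delta_rot":[0,0,0],"hand":2.5},{"delta_pos":[0,0,0],"delta_rot":[0,0,0],"hand":2.5},{"delta_pos":[0,0,0],"delta_rot":[0,0,0],"hand":2.5},{"delta_pos":[0,0,0],"delta_rot":[0,0,0],"hand":2.5},{"delta_pos":[0,0,0],"delta_rot":[0,0,0],"hand":2.5},{"delta_pos":[0,0,0],"delta_rot":[0,0,0],"hand":2.5},{"delta_pos":[0,0,0],"delta_rot":[0,0,0],"hand":2.5}], "force": 15}}

```text
t: 33.05
eef_pos: [0.5108, 0.1897, 0.051]
ee_rot: [3.142, -0.0, -2.02]
force: [0.3, 0.5, -0.9]
width: 0.0313
```

Run:
```python
from h import *
s=get_state();print(s["t"],s["eef_pos"],s["width"],s["force"])
a=grab_frame("scene")[180:350,200:400];cv2.imwrite("pics/e4.png",cv2.resize(a,None,fx=3.5,fy=3.5,interpolation=cv2.INTER_CUBIC))
```

```text
33.05 [0.51083375 0.18966727 0.05101531] 0.03127466991730688 [ 0.30245315  0.5438589  -0.92105569]
```

View pics/e4.png

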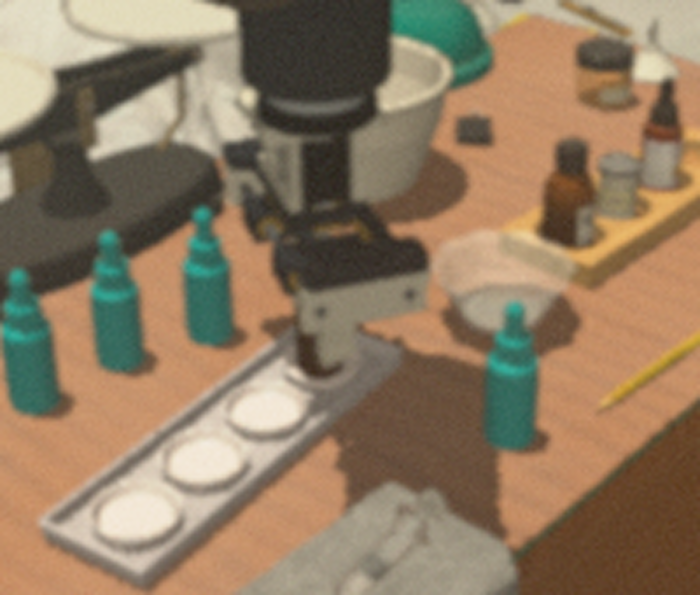

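>>> {"op": "move_arm", "data": {"rows": [{"delta_pos":[0,0,0.5],"delta_rot":[0,0,0],"hand":2.5},{"delta_pos":[0,0,1],"delta_rot":[0,0,0],"hand":2.5},{"delta_pos":[0,0,1.5],"delta_rot":[0,0,0],"hand":2.5},{"delta_pos":[0,0,2],"delta_rot":[0,0,0],"hand":2.5},{"delta_pos":[0,0,2],"delta_rot":[0,0,0],"hand":2.5},{"delta_pos":[0,0,2],"delta_rot":[0,0,0],"hand":2.5},{"delta_pos":[0,0,2],"delta_rot":[0,0,0],"hand":2.5},{"delta_pos":[0,0,2],"delta_rot":[0,0,0],"hand":2.5},{"delta_pos":[0,0,1],"delta_rot":[0,0,0],"hand":2.5},{"delta_pos":[0,0,0],"delta_rot":[0,0,0],"hand":2.5}]}}

```text
t: 34.1
eef_pos: [0.5115, 0.1901, 0.1929]
ee_rot: [-3.14, 0.003, -2.02]
force: [-0.7, -0.0, -0.5]
width: 0.0313
```

>>> {"op": "move_arm", "data": {"rows": [{"delta_pos":[0,-2,0],"delta_rot":[0,0,2.8],"hand":2.5},{"delta_pos":[0,-3,0],"delta_rot":[0,0,2.8],"hand":2.5},{"delta_pos":[-0.1,-4,0],"delta_rot":[0,0,2.8],"hand":2.5},{"delta_pos":[-0.1,-4,0],"delta_rot":[0,0,2.8],"hand":2.5},{"delta_pos":[-0.1,-4,0],"delta_rot":[0,0,2.8],"hand":2.5},{"delta_pos":[-0.1,-4,0],"delta_rot":[0,0,2.8],"hand":2.5},{"delta_pos":[-0.1,-4,0],"delta_rot":[0,0,2.8],"hand":2.5},{"delta_pos":[-0.1,-4,0],"delta_rot":[0,0,2.8],"hand":2.5},{"delta_pos":[-0.1,-4,0],"delta_rot":[0,0,2.8],"hand":2.5},{"delta_pos":[-0.1,-3,0],"delta_rot":[0,0,2.8],"hand":2.5}]}}

```text
t: 35.1
eef_pos: [0.5018, -0.1723, 0.1899]
ee_rot: [3.14, 0.0, -1.53]
force: [0.7, -0.5, 0.0]
width: 0.0315
```

>>> {"op": "move_arm", "data": {"rows": [{"delta_pos":[0,-3,0],"delta_rot":[0,0,0],"hand":2.5},{"delta_pos":[0,-2.5,0],"delta_rot":[0,0,0.4],"hand":2.5},{"delta_pos":[0,-1.7,0],"delta_rot":[0,0,0],"hand":2.5},{"delta_pos":[0,0,-1.5],"delta_rot":[0,0,0],"hand":2.5},{"delta_pos":[0,0,-2],"delta_rot":[0,0,0],"hand":2.5},{"delta_pos":[0,0,-2],"delta_rot":[0,0,0],"hand":2.5},{"delta_pos":[0,0,-2],"delta_rot":[0,0,0],"hand":2.5},{"delta_pos":[0,0,-1.5],"delta_rot":[0,0,0],"hand":2.5},{"delta_pos":[0,0,0],"delta_rot":[0,0,0],"hand":2.5},{"delta_pos":[0,0,0],"delta_rot":[0,0,0],"hand":2.5}]}}

```text
t: 36.1
eef_pos: [0.5025, -0.2423, 0.1006]
ee_rot: [3.14, 0.0, -1.524]
force: [-0.2, -0.2, 0.6]
width: 0.0318
```

Run:
```python
from h import *
s=get_state();print(s["t"],s["eef_pos"],s["ee_rot"],s["width"])
a=grab_frame("scene")[120:330,260:480];cv2.imwrite("pics/e6.png",cv2.resize(a,None,fx=2.8,fy=2.8,interpolation=cv2.INTER_CUBIC))
print((proj("scene",[list(s["eef_pos"][:2])+[s["eef_pos"][2]-.043]])-[260,120])*2.8)
```

```text
36.1 [ 0.50247196 -0.24231865  0.10057203] [ 3.13995582e+00  1.15766914e-04 -1.52383654e+00] 0.0318153465584544
[[393.40716352 252.86106892]]
```

View pics/e6.png

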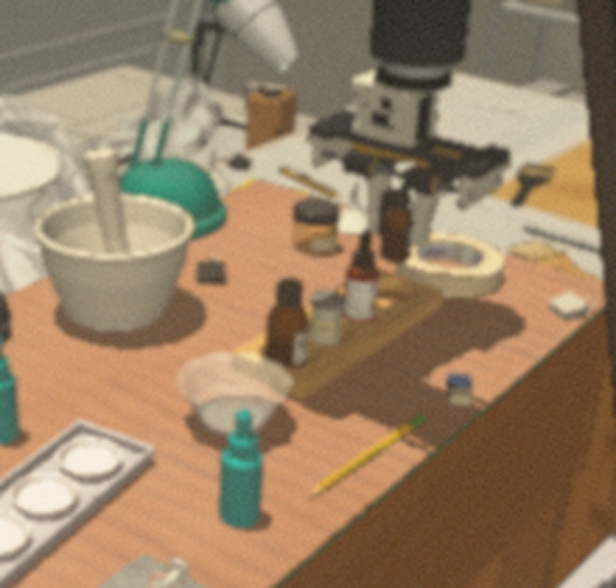

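>>> {"op": "move_arm", "data": {"rows": [{"delta_pos":[0,0,-1],"delta_rot":[0,0,0],"hand":2.5},{"delta_pos":[0,0,-1],"delta_rot":[0,0,0],"hand":2.5},{"delta_pos":[0,0,-1],"delta_rot":[0,0,0],"hand":2.5},{"delta_pos":[0,0,-1],"delta_rot":[0,0,0],"hand":2.5},{"delta_pos":[0,0,-0.6],"delta_rot":[0,0,0],"hand":2.5},{"delta_pos":[0,0,-0.4],"delta_rot":[0,0,0],"hand":2.5},{"delta_pos":[0,0,-0.15],"delta_rot":[0,0,0],"hand":2.5},{"delta_pos":[0,0,0],"delta_rot":[0,0,0],"hand":2.5},{"delta_pos":[0,0,0],"delta_rot":[0,0,0],"hand":2.5},{"delta_pos":[0,0,0],"delta_rot":[0,0,0],"hand":2.5}]}}

```text
t: 37.15
eef_pos: [0.5031, -0.2423, 0.0499]
ee_rot: [-3.141, -0.0, -1.524]
force: [-0.2, 0.2, -0.7]
width: 0.0315
```

>>> {"op": "move_arm", "data": {"rows": [{"delta_pos":[0,0,0],"delta_rot":[0,0,0],"hand":3.3},{"delta_pos":[0,0,0],"delta_rot":[0,0,0],"hand":3.6},{"delta_pos":[0,0,0],"delta_rot":[0,0,0],"hand":4},{"delta_pos":[0,0,0],"delta_rot":[0,0,0],"hand":5},{"delta_pos":[0,0,0],"delta_rot":[0,0,0],"hand":6},{"delta_pos":[0,0,0],"delta_rot":[0,0,0],"hand":7},{"delta_pos":[0,0,0],"delta_rot":[0,0,0],"hand":8},{"delta_pos":[0,0,0],"delta_rot":[0,0,0],"hand":8.7},{"delta_pos":[0,0,0],"delta_rot":[0,0,0],"hand":8.7},{"delta_pos":[0,0,0],"delta_rot":[0,0,0],"hand":8.7}]}}

```text
t: 38.15
eef_pos: [0.5028, -0.2423, 0.0495]
ee_rot: [3.142, 0.0, -1.524]
force: [-0.0, 0.4, -0.2]
width: 0.0857
```

>>> {"op": "move_arm", "data": {"rows": [{"delta_pos":[0,0,0.5],"delta_rot":[0,0,0],"hand":8.7},{"delta_pos":[0,0,1],"delta_rot":[0,0,0],"hand":8.7},{"delta_pos":[0,0,2],"delta_rot":[0,0,0],"hand":8.7},{"delta_pos":[0,0,2.5],"delta_rot":[0,0,0],"hand":8.7},{"delta_pos":[0,0,3],"delta_rot":[0,0,0],"hand":8.7},{"delta_pos":[0,0,3],"delta_rot":[0,0,0],"hand":8.7},{"delta_pos":[0,0,3],"delta_rot":[0,0,0],"hand":8.7},{"delta_pos":[0,0,3],"delta_rot":[0,0,0],"hand":8.7},{"delta_pos":[0,-3,0],"delta_rot":[0,0,0],"hand":8.7},{"delta_pos":[0,-4,0],"delta_rot":[0,0,0],"hand":8.7}]}}

```text
t: 39.15
eef_pos: [0.5037, -0.3121, 0.2327]
ee_rot: [-3.137, -0.001, -1.521]
force: [1.6, -0.4, 0.5]
width: 0.0872
```

>>> {"op": "move_arm", "data": {"rows": [{"delta_pos":[0,-4,0],"delta_rot":[0,0,0],"hand":8.7},{"delta_pos":[0,-4,0],"delta_rot":[0,0,0],"hand":8.7},{"delta_pos":[0,-4,0],"delta_rot":[0,0,0],"hand":8.7},{"delta_pos":[0,-4,0],"delta_rot":[0,0,0],"hand":8.7},{"delta_pos":[0,-3,0],"delta_rot":[0,0,0],"hand":8.7},{"delta_pos":[0,-2,0],"delta_rot":[0,0,0],"hand":8.7},{"delta_pos":[0,0,0],"delta_rot":[0,0,0],"hand":8.7},{"delta_pos":[0,0,0],"delta_rot":[0,0,0],"hand":8.7},{"delta_pos":[0,0,0],"delta_rot":[0,0,0],"hand":8.7},{"delta_pos":[0,0,0],"delta_rot":[0,0,0],"hand":8.7}]}}

```text
t: 40.15
eef_pos: [0.5032, -0.5215, 0.2303]
ee_rot: [-3.141, -0.0, -1.523]
force: [0.2, -0.4, 0.1]
width: 0.087
```

Run:
```python
from h import *
s=get_state();print(s["t"],s["eef_pos"],s["force"])
f=grab_frame("scene");g=grab_frame("top");cv2.imwrite("pics/f_s.png",f);cv2.imwrite("pics/f_t.png",g)
cv2.imwrite("pics/f1.png",cv2.resize(f[160:300,300:480],None,fx=4,fy=4,interpolation=cv2.INTER_CUBIC))
cv2.imwrite("pics/f2.png",cv2.resize(g[200:300,290:490],None,fx=4,fy=4,interpolation=cv2.INTER_CUBIC))
```

```text
40.15 [ 0.50315157 -0.52145175  0.23031068] [ 0.15371351 -0.43366327  0.13313118]
```

View pics/f1.png

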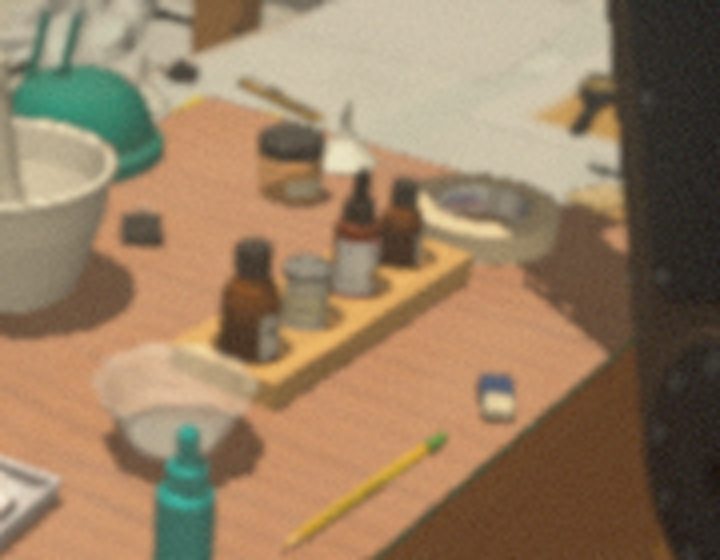

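View pics/f2.png

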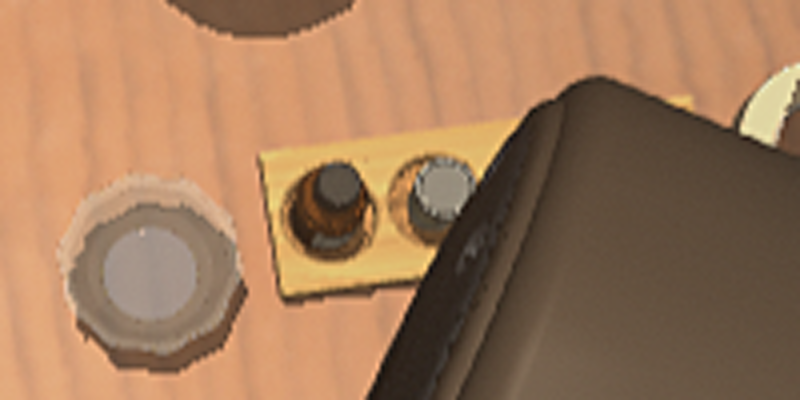

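Run:
```python
from h import *
T=ray("top",[(290+x/4-.4,200+y/4-.4) for x,y in[(340,184),(443,187)]],[.094,.057]);print(T.round(4))
S=ray("scene",[(300+x/4-.4,160+y/4-.4) for x,y in[(254,245),(307,264),(363,177),(405,185)]],[.094,.057,.108,.078]);print(S.round(4))
a=np.radians(2.28);R=np.array([[np.cos(a),np.sin(a)],[-np.sin(a),np.cos(a)]])
for Q in(T,S):print((R@(Q[:,:2]-[.4989,-.149]).T).T.round(4))
```

```text
[[ 0.4966 -0.0545  0.094 ]
 [ 0.4976 -0.1159  0.057 ]]
[[ 0.4922 -0.0498  0.094 ]
 [ 0.4938 -0.1132  0.057 ]
 [ 0.4873 -0.1622  0.108 ]
 [ 0.4952 -0.2299  0.078 ]]
[[0.0015 0.0945]
 [0.     0.0332]]
[[-0.0027  0.0993]
 [-0.0036  0.036 ]
 [-0.0122 -0.0127]
 [-0.0069 -0.0807]]
```

Run:
```python
from h import *
T=ray("top",[(150+677/2.4-.4,180+138/2.4-.4)],.108)
a=np.radians(2.28);R=np.array([[np.cos(a),np.sin(a)],[-np.sin(a),np.cos(a)]])
print(T,R@(T[0,:2]-[.4989,-.149]))
print((proj("scene",[(.5001,-.18,.108),(.5026,-.242,.078),(.4952,-.056,.094)])-[300,160])*4)
```

```text
[[ 0.50024705 -0.17510567  0.108     ]] [ 0.00030742 -0.0261386 ]
[[361.03322016 162.72388732]
 [404.26594389 175.63114737]
 [254.69173733 239.02572341]]
```

>>> {"op": "move_arm", "data": {"rows": [{"delta_pos":[-2,-1,0],"delta_rot":[0,0,-5],"hand":8.7},{"delta_pos":[-2,-1,0],"delta_rot":[0,0,-5],"hand":8.7},{"delta_pos":[-2,-1,0],"delta_rot":[0,0,-5],"hand":8.7},{"delta_pos":[-2,-1,0],"delta_rot":[0,0,-5],"hand":8.7},{"delta_pos":[-2,-1,0],"delta_rot":[0,0,-5],"hand":8.7},{"delta_pos":[-2,-1,0],"delta_rot":[0,0,-5],"hand":8.7},{"delta_pos":[-2,-1,0],"delta_rot":[0,0,-5],"hand":8.7},{"delta_pos":[-2,-1,0],"delta_rot":[0,0,-5],"hand":8.7},{"delta_pos":[-2,-1,0],"delta_rot":[0,0,-5],"hand":8.7},{"delta_pos":[-2,-1,0],"delta_rot":[0,0,-5],"hand":8.7}]}}

```text
t: 41.25
eef_pos: [0.3024, -0.6222, 0.2299]
ee_rot: [-3.141, 0.0, -2.399]
force: [-0.7, 0.3, -0.2]
width: 0.0868
```

Run:
```python
from h import *
s=get_state();print(s["t"],s["eef_pos"])
g=grab_frame("top")
cv2.imwrite("pics/g2.png",cv2.resize(g[200:300,290:490],None,fx=4,fy=4,interpolation=cv2.INTER_CUBIC))
```

```text
41.25 [ 0.30237669 -0.62224388  0.22992912]
```

View pics/g2.png

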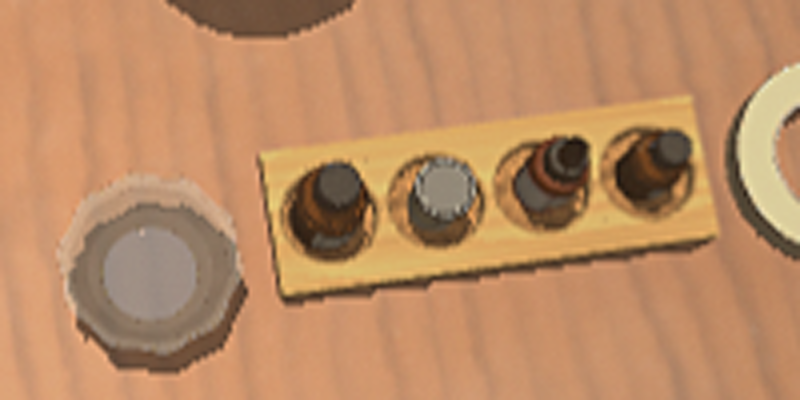

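Run:
```python
from h import *
a=cv2.imread("pics/top0.png")[240:300,300:352].astype(int);b=grab_frame("top")[240:300,300:352].astype(int)
print(np.abs(a-b).mean(),cv2.phaseCorrelate(a.mean(2).astype(np.float64),b.mean(2).astype(np.float64)))
print(job_done())
```

```text
1.0662393162393162 ((-0.01588607193210123, -0.009555099689183777), 0.9859911172708864)
the job is handed in; nothing more can be done
None
```

I set out all four reagents in the block and handed the job in at about 41 s of robot time. From the bowl outward they stand: big amber, film can, dropper, small amber. That matches their left-to-right order in the stock tray.

- **Placing:** the last top view shows each thing upright in its own bore. I measured tops at about 2 mm from the bore centres for the big amber and film can. For the dropper I measured about 5 mm along the row, in an earlier top view. I checked the small amber only by eye.
- **Bowl:** its image patch moved less than 0.02 px against the first picture, so it was not disturbed. The arm is well clear of everything.
- **Disagreement:** final positions read from the scene camera came out off the top-camera ones. The gap was 3–5 mm per axis for the two nearest the bowl. For the dropper it was about 13 mm across and along the row. For the small amber, where I had only the release point to compare with, it was about 7 and 12 mm. I put it down to hard-to-read bottle tops at long range in that view, and relied on the top view and the recorded release points.

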